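# Set up the regripping station

### The arm

A 6-joint arm with a two-finger parallel gripper is mounted at the origin on the work surface. World frame = base frame: x ahead of the robot, y to its left, z up, the work surface at z = 0. Lengths are in mm, angles in rad, forces in N, time in s.
With the tool pointing down it reaches from about 300 to 775 mm from the base axis. Payload 14.6 kg.
Tool frame: the origin (TCP) lies midway between the tips of the shut fingers; the grasp point (between the pads) lies 19 mm behind it (manip.grasp_offset is the distance from the TCP to the grasp point, in mm); z points along the fingers, y is the line along which they close (so a half turn about z gives the same grasp; the last joint's range is limited). The gripper opens to 94 mm and grips with 3 to 60 N. Pads are 16 mm wide; open, the fingers measure 119 mm over their backs; the gripper's body (75 mm by 177 mm) begins 78 mm behind the grasp point.
Start: joints at [-1.263, 0.3, 1.521, -0, 1.321, -0.067], TCP at [201.34, -511.812, 205.446] pointing down, gripper open.
Joint ranges: [-3.03, 3.03], [-0.79, 2.21], [0.23, 2.52], [-1.04, 4.18], [0, 3.07], [-2.55, 2.55]. Speed limits (rad/s): [2.22, 2.22, 2.57, 3.14, 3.14, 3.14].

### API

Orientations are given as [roll, pitch, yaw] about the fixed x, y, z axes, in that order (R = Rz(yaw) Ry(pitch) Rx(roll)).
In Python, from cell import manip, viewer gives the robot as it stands. The module is installed in compiled form; this text tells all that it offers.
- The arm moves only by the tool move_arm, never from a script. Its argument "moves" is a list of rows, each a list of 4 numbers: the shift along the tool's x, y, z in m, then the turn about the tool's z in rad. A call has 1 to 12 rows; each row is the pose to reach, as a shift and turn from the pose commanded when the call began, along the tool's axes at that moment; what a row does not reach only later rows make up. A row lasts 1/10 s, in which the tool goes at most 50 mm and 8.59 degrees, less where a joint would pass 70% of its speed; a pose out of reach is approached as far as the arm can. A call with a gripper value outside its range is refused whole. "jaw" is the finger opening in m, from 0 to 0.094, set as the call begins (left out, the last holds). The fingers move at their own pace and stop on an object; "squeeze" is the grip in N (left out, the last holds). Time passes only in rows, so rows that repeat a pose let the fingers close. It gives the time, the measured TCP pose, the force, the opening and the grip force at its end, in the units of the state.
- manip.read_state(): the state, without advancing time (a new reading comes with each control period).
- viewer.camera(name): name is "scene" or "top" or "wrist"; returns a dict with "frame" (480x640x3 uint8, blue, green, red), "z_map" (480x640 float32, mm along the optical axis (not along the pixel's ray), 0 where there is no reading), "fx", "fy", "cx", "cy" (pixels), "origin" and "orientation" of the camera in the world. Camera axes: x right, y down, z forward; pixel columns grow to the right and rows downward; lengths in mm; the calibration is good to about 2 mm. The wrist camera is an equidistant fisheye: a pixel r from the principal point sees the ray r / f radians off the axis. A picture is of the moment at which its call begins.
- manip.sign_off(): hands the job in; it is judged then, once.
The state is a dict: "clock": time; "joints": joint angles; "qd": joint speeds; "effort": joint torques, N m; "eef_pos": TCP position; "eef_rot": TCP orientation; "wrist_force": force on the tool from outside, world axes, zero at the start; "moment": the same for the moment, N m; "finger_gap": finger opening in mm; "finger_force": force on a finger pad.
Only numpy, scipy, OpenCV 4.12 (cv2) and the standard library are available. Lean on these libraries where they do the work, as an engineer would, in place of code of your own. Each camera call takes 0.05 s, during which the arm holds its last target. There are 200 camera calls.

### The job

Set the regripping station up for the next club: lift the worn round-headed adapter out of the chrome post's socket and stand it in the wooden tray, plug the square-headed adapter fully into its place, then pull the post's sprung lever down through its whole stroke and ease it back up slowly to set the lock. Hang every parts tote that stands on the bench by its bail handle on the rack, one to each double hook, in any order and before or after the rest. Leave the teal grip, hosel sleeve, ferrule and putter head where they are.

Things in the scene. Friction and masses are not known exactly. Their poses are not given: they have to be found in the camera images.
- adapter: Bare aluminium shaft adapter, upright on the bench: below, a square tang 40 x 40 mm, 35 mm tall; above it a square head 50 x 50 mm, 33 mm tall (top at 68 mm). Origin: centre of the tang's underside; z up, x and y square to the faces of tang and head (a quarter turn gives the same shape). 0.3 kg.
- worn_adapter: Worn aluminium adapter that starts plugged home in the post's socket: the same 40 mm square tang, 35 mm tall, but a round head 52 mm across and 33 mm tall (top 68 mm above its underside). Origin: centre of the tang's underside; z up.
- tray: Small open wooden tray fixed on the bench, 92 x 92 mm outside, 20 mm tall, walls 4 mm, floor 4 mm thick. Origin: centre of its underside; z up.
- post: Chrome grip-installation post fixed to the bench: round flange 130 mm across, column, and a 75 x 75 mm socket head from 50 to 100 mm above the bench. Origin: under its centre on the bench; its x axis points away from the lever's handle bar, z up.
- socket_mouth (a point): Centre of the mouth of the square socket hole, on the socket head's top face 100 mm above the bench; same axes as the post. The hole is 43 x 43 mm with a 3 mm chamfer, 40 mm deep, sides along x and y. When home, the adapter's head rests on the top face and the adapter's origin lies 35 mm below this point.
- lever (a joint): Sprung yoke lever of the post, rad: 0 = up at rest, 0.65 = down at its stop. It springs back if let go; the pull at the bar is about 5 N at first and 14 N at the stop.
- lever_bar (a point): Middle of the lever's round rubber handle bar (17 mm thick, 102 mm long between the yoke's arms, along the post's y; axes turn with the lever). Pinch it from above, fingers closing along the post's x. At joint value q it lies at x = -0.175 cos(0.524 - q), z = +0.175 sin(0.524 - q) m from point lever_pivot in the post's axes (158 mm above the bench at rest, 48 mm at the stop).
- lever_pivot (a point): Middle of the lever's level pivot line (along the post's y), 70 mm above the bench on the post's axis; post's axes.
- rack: Fixed steel rack: a crossbar 488 mm long along its y axis at 225 mm above the bench on two uprights (at y = +-235 mm), with three double hooks that point along its -x, towards the robot. Origin: on the bench under the middle of the crossbar; z up.
- hook_1 (a point): As hook_0, the middle double hook (rack y = 0).
- hook_2 (a point): As hook_0, the double hook at rack y = +140 mm.
- hook_0 (a point): Rest point of the double hook at rack y = -140 mm: the place of a hung tote's bar middle, 235 mm above the bench; rack axes. Two level round prongs 8 mm thick, axes 31 mm either side of and 10 mm below this point, run from the crossbar (45 mm beyond, +x) to upturned tips 40 to 47 mm nearer the robot (-x), 16 mm above this point. The bar goes over the tips from the front, then down.
- tote_a: Open steel parts tote, 70 mm (x) by 100 mm (y) by 48 mm tall, holding black ferrules (fixed in), with a rigid bail: two upright wires at the ends carrying a dark wooden handle bar. Origin: centre of its underside; z up. All totes are alike, 0.17 to 0.35 kg; one may be absent.
- tote_a_bar (a point): Middle of that tote's handle bar: 14 mm wide, 12 mm tall, 101 mm long along the tote's y (89 mm clear between the wires), 104 mm above its underside; tote axes. Take it at the middle with the fingers closing along the tote's x.
- tote_b: Open steel parts tote, 70 mm (x) by 100 mm (y) by 48 mm tall, holding black ferrules (fixed in), with a rigid bail: two upright wires at the ends carrying a dark wooden handle bar. Origin: centre of its underside; z up. All totes are alike, 0.17 to 0.35 kg; one may be absent.
- tote_b_bar (a point): Middle of that tote's handle bar: 14 mm wide, 12 mm tall, 101 mm long along the tote's y (89 mm clear between the wires), 104 mm above its underside; tote axes. Take it at the middle with the fingers closing along the tote's x.
- tote_c: Open steel parts tote, 70 mm (x) by 100 mm (y) by 48 mm tall, holding black ferrules (fixed in), with a rigid bail: two upright wires at the ends carrying a dark wooden handle bar. Origin: centre of its underside; z up. All totes are alike, 0.17 to 0.35 kg; one may be absent.
- tote_c_bar (a point): Middle of that tote's handle bar: 14 mm wide, 12 mm tall, 101 mm long along the tote's y (89 mm clear between the wires), 104 mm above its underside; tote axes. Take it at the middle with the fingers closing along the tote's x.
- grip: Teal rubber golf grip lying on the bench, 200 mm long along its x, up to 34 mm thick. Bystander.
- sleeve: Aluminium hosel sleeve standing on the bench, 32 mm across, 60 mm tall. Bystander.
- ferrule: Black ferrule standing on the bench, 28 mm across, 45 mm tall. Bystander.
- putter_head: Matte silver putter head, 75 x 105 mm, 18 to 70 mm tall. Bystander.

How it is judged:
By the outcome, as a careful person would: the job done as asked, in the order asked, and still so for the second after the job is handed in, with the robot touching nothing.
Of tote_a, tote_b, tote_c only 2 to 3 are there at a start; the rules pass over those that are not, and their reading is None.
At some moment in a run one of tote_a, tote_b, tote_c, adapter may be knocked a few centimetres aside while the robot is not near it.
It also fails if it takes over 200 s, if anything falls off the work surface, if the arm or the gripper's body presses on something with over 40 N, if the wrist force passes 120 N, or if a joint passes its speed limit or range.

## Working session

There is one attempt and no reset: what is moved stays moved. The work goes in short steps, Python scripts to look and compute and a tool call to move; the robot and the scene stay as the last step left them, time stands still between calls to the robot, and variables do not carry over. Pictures are saved under pics/ and viewed, at most 14 in all, crops included, and the job is handed in when it is done.

Besides the shell and the picture viewer there is one more tool, called after "Emit:" as name(argument=value, ...), one argument or row to a line, values as JSON. move_arm: Moves the arm, as the interface text tells. Its arguments: {"type":"object","properties":{"moves":{"type":"array"},"jaw":{"type":"number"},"squeeze":{"type":"number"}},"required":["moves"]}

```bash
mkdir -p pics
cat > h.py <<'E'
import numpy as np, cv2
from scipy.spatial.transform import Rotation as R
from cell import manip, viewer
def cam(n):
    c=viewer.camera(n); np.savez(''+n+'.npz',**c); return c
def load(n): return dict(np.load(''+n+'.npz'))
def rot(c):
    o=np.array(c['orientation'],float)
    return o if o.shape==(3,3) else R.from_euler('xyz',o).as_matrix()
def cloud(c):
    v,u=np.mgrid[:480,:640]; z=c['z_map'].astype(float)
    p=np.stack([(u-c['cx'])/c['fx']*z,(v-c['cy'])/c['fy']*z,z],-1)
    w=p@rot(c).T+np.array(c['origin'])
    w[z==0]=np.nan
    return w
E
python3 - <<'E'
from h import *
for n in('scene','top'):
    c=cam(n); cv2.imwrite(f'pics/{n}0.png',c['frame']); print(n,c['origin'],c['orientation'],c['fx'],c['cx'],c['cy'])
s=manip.read_state(); print(s, manip.grasp_offset)
E
```

```text
scene [1186.99178694 -722.92446366  861.32695957] [-2.20975967 -0.01293352  0.69554025] 612.1132250572164 323.76721640658445 230.4279969744377
top [ 514.59944842   -2.3483461  1300.27283301] [-3.0847669  -0.00810103 -1.59382211] 529.6974721011492 326.5248950202037 242.6635591186583
{'clock': 0.1, 'joints': array([-1.26262480e+00,  3.00425299e-01,  1.52151040e+00,  2.58875383e-06,
        1.32068625e+00, -6.66178057e-02]), 'qd': array([ 1.53114383e-03, -1.83615301e-03, -2.19393334e-03,  7.42466606e-04,
        1.13252937e-03,  6.38678677e-05]), 'effort': array([ 2.85563998e-03, -5.32645154e+01, -3.53281081e+01,  7.09931902e-02,
        2.35131785e-02, -6.00060844e-05]), 'eef_pos': array([ 201.26126434, -511.60738784,  204.94135028]), 'eef_rot': array([-3.14056582e+00, -7.10201201e-05,  3.74788653e-01]), 'wrist_force': array([ 0.01323748, -0.43262312,  0.09821674]), 'moment': array([ 0.00477311, -0.00634466, -0.00335179]), 'finger_force': 0.0, 'finger_gap': 93.96118414813938} 18.8
```

View pics/scene0.png

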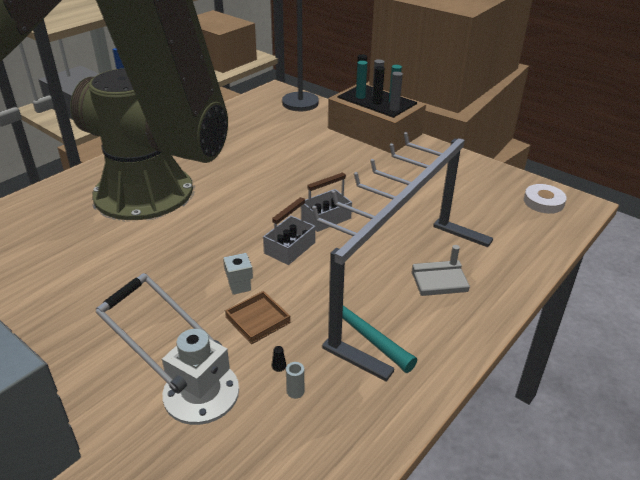

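View pics/top0.png

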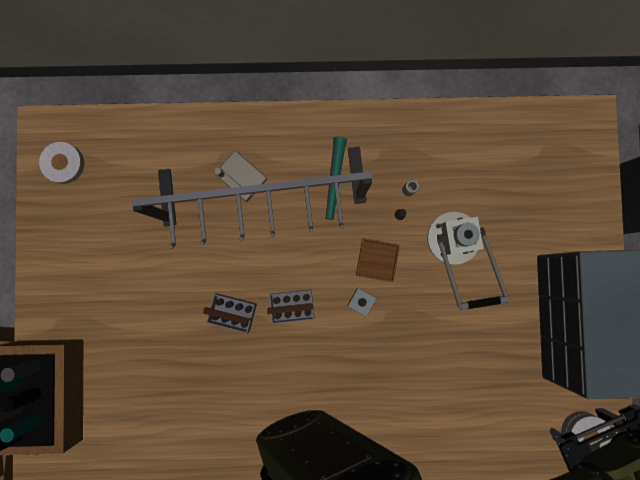

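The scene shows two totes, at top-view pixels (231,312) and (292,306). The square adapter is at (362,301), the tray at (378,260), the post at (466,235), and its lever bar at (483,302). The rack hooks point to the robot side. Next I'll measure these in metric terms.

Run:
```python
from h import *
T=load('top'); W=cloud(T)
S=load('scene'); WS=cloud(S)
def reg(W,u0,u1,v0,v1,z0,z1):
    p=W[v0:v1,u0:u1].reshape(-1,3); p=p[(p[:,2]>z0)&(p[:,2]<z1)]; return p
def rect(name,p):
    r=cv2.minAreaRect(p[:,:2].astype(np.float32)); print(name,len(p),'med',np.median(p,0).round(1),'rect',np.round(r[0],1),np.round(r[1],1),round(r[2],1))
b=reg(W,150,300,330,400,-30,30);print('bench z',np.median(b[:,2]),'scene',np.nanmedian(WS[200:210,60:90,2]))
rect('adapter top',reg(W,340,385,280,325,55,80))
rect('worn top',reg(W,445,490,215,260,122,145))
rect('post top',reg(W,430,495,200,275,92,108))
rect('flange',reg(W,420,500,200,275,2,30))
rect('tray',reg(W,350,405,230,290,12,30))
rect('leverbar',reg(W,460,508,290,312,140,180))
rect('toteA bar',reg(W,200,260,285,340,95,125)); rect('toteA rim',reg(W,200,262,285,340,38,60))
rect('toteB bar',reg(W,262,325,280,330,95,125)); rect('toteB rim',reg(W,262,325,280,330,38,60))
rect('crossbar',reg(W,125,380,165,215,205,250))
rect('prongs',reg(W,160,350,190,250,205,265))
p=reg(W,160,350,190,250,236,270); print(np.round(p[:60],0).tolist())
for n,(W_) in (('top',T),('scene',S)): pass
f=T['frame']; cr=np.hstack([cv2.resize(f[190:320,410:520],None,fx=4,fy=4)[:520],cv2.resize(f[230:330,340:420],(320,400))[:400].repeat(1,0) if 0 else np.zeros((520,0,3),np.uint8)])
cv2.imwrite('pics/post.png',cr)
h=reg(W,0,640,100,480,30,400)
# scene-based
def box(name,x0,x1,y0,y1,z0,z1):
    q=WS.reshape(-1,3); m=(q[:,0]>x0)&(q[:,0]<x1)&(q[:,1]>y0)&(q[:,1]<y1)&(q[:,2]>z0)&(q[:,2]<z1)
    if m.sum()>5: rect('S '+name,q[m])
np.save('W.npy',W);np.save('WS.npy',WS)
```

```text
bench z -0.3209570180947594 scene 1.1615724943767418
adapter top 467 med [445.5 -92.2  67.5] rect [445.7 -92.4] [50.1 50. ] 59.4
worn top 433 med [ 593.1 -325.4  132. ] rect [ 593.9 -326. ] [49.7 51. ] 48.3
post top 734 med [ 578.3 -315.    99.2] rect [ 580.2 -327.6] [106.6 111.3] 8.9
flange 1335 med [ 590.9 -314.5    6.8] rect [ 595.1 -342.2] [196.4 182.6] 88.7
tray 266 med [ 544.9 -140.4   18.8] rect [ 543.6 -137.3] [92.3 92.3] 78.5
leverbar 393 med [ 444.9 -349.6  162.9] rect [ 447.4 -348.6] [ 25.5 108.9] 10.5
toteA bar 304 med [425.3 216.1 109. ] rect [424.7 216.3] [101.8  14.5] 74.3
toteA rim 231 med [421.2 214.3  46.6] rect [424.7 216.7] [100.8  70.6] 74.4
toteB bar 293 med [437.4  71.6 109. ] rect [437.2  72.7] [ 14.2 100.8] 4.5
toteB rim 194 med [439.5  74.   47. ] rect [437.   72.9] [ 70.2 100.4] 4.7
crossbar 2616 med [682.6 122.2 231.8] rect [656.4 133.5] [ 81.4 487.8] 5.6
prongs 1765 med [663.1 198.9 229.3] rect [640.9 139.5] [110.1 364.1] 5.4
[[685.0, 128.0, 237.0], [684.0, 111.0, 237.0], [684.0, 109.0, 238.0], [684.0, 188.0, 238.0], [684.0, 174.0, 236.0], [683.0, 150.0, 
[... 545 characters left out ...]
274.0, 238.0], [673.0, 248.0, 239.0], [673.0, 235.0, 237.0], [672.0, 289.0, 238.0], [671.0, 247.0, 237.0], [670.0, 309.0, 236.0], [670.0, 307.0, 237.0], [670.0, 295.0, 236.0], [669.0, 271.0, 237.0], [669.0, 264.0, 239.0], [668.0, 311.0, 236.0], [666.0, 319.0, 238.0], [614.0, -42.0, 240.0], [614.0, -44.0, 240.0], [611.0, -40.0, 243.0], [611.0, -42.0, 246.0], [611.0, -44.0, 249.0], [609.0, -40.0, 247.0], [608.0, -42.0, 254.0], [609.0, -44.0, 249.0], [609.0, -46.0, 249.0], [607.0, -40.0, 250.0], [607.0, -42.0, 252.0], [607.0, -44.0, 251.0], [607.0, -46.0, 250.0], [607.0, 22.0, 238.0], [607.0, 20.0, 242.0], [607.0, 18.0, 238.0], [607.0, 16.0, 239.0], [604.0, -40.0, 254.0], [605.0, -42.0, 247.0]]
```

View pics/post.png

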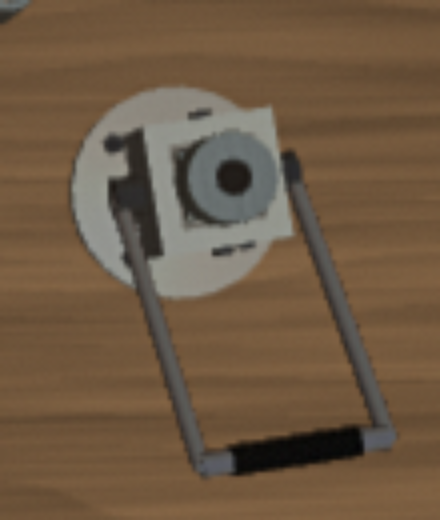

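The crop shows the socket head square to the lever yoke, with the worn head's centre hole at crop pixel (234,178). That is full-image (468.5,234.5). I'll refine the post and rack yaw and plan the first moves.

```bash
cat >> h.py <<'E'
def plan(pos,yaw=None,frm=None):
    """shift in tool axes (m) and turn from pose frm=(x,y,z,yaw) or the current one to TCP pos, yaw"""
    if frm is None:
        s=manip.read_state(); frm=(*s['eef_pos'],s['eef_rot'][2])
    y=frm[3]; d=np.array(pos)-np.array(frm[:3]); Rm=R.from_euler('xyz',[np.pi,0,y]).as_matrix()
    t=0 if yaw is None else -((yaw-y+np.pi)%(2*np.pi)-np.pi)
    return (Rm.T@d/1000).round(4), round(t,4)
E
python3 - <<'E'
from h import *
W=np.load('W.npy'); z=W[...,2]
m=((z>94)&(z<106)).astype(np.uint8); m[:, :420]=0; m[:200]=0; m[275:]=0; m[:,500:]=0
m|=0
w=((z>122)&(z<145)).astype(np.uint8); w[:, :440]=0; w[:205]=0; w[265:]=0; w[:,495:]=0
mm=cv2.morphologyEx(m|w,cv2.MORPH_OPEN,np.ones((7,7)))&m
p=W[mm>0]; r=cv2.minAreaRect(p[:,:2].astype(np.float32)); print('head',len(p),r, 'z',np.median(p[:,2]))
# bar axis
b=W[288:314,458:510].reshape(-1,3); b=b[(b[:,2]>150)&(b[:,2]<180)]; b=b[b[:,0]<460]
c=b[:,:2]-b[:,:2].mean(0); print('bar dir',np.degrees(np.arctan2(*np.linalg.svd(c,full_matrices=0)[2][0][::-1])), b.mean(0))
# crossbar
ok=(z>218)&(z<250); ok[:, :128]=0; ok[:,376:]=0; ok[:165]=0; ok[215:]=0
q=W[ok]; 
# remove prongs: keep opening
mo=cv2.morphologyEx(ok.astype(np.uint8),cv2.MORPH_OPEN,np.ones((3,25)))
q=W[mo>0]; print('crossbar',cv2.minAreaRect(q[:,:2].astype(np.float32)),np.median(q[:,2]))
c=q[:,:2]-q[:,:2].mean(0);d=np.linalg.svd(c,full_matrices=0)[2][0]; print(q[:,:2].mean(0),d,np.degrees(np.arctan(-d[0]/d[1])))
t=np.radians(5.4); ex=np.array([np.cos(t),np.sin(t)]);ey=np.array([-np.sin(t),np.cos(t)])
o=np.median(q[:,:2],0)
pr=(z>208)&(z<262); pr[:190]=0; pr[252:]=0; pr[:,:155]=0; pr[:,355:]=0
P=W[pr]; l=(P[:,:2]-o)@np.stack([ex,ey],1); 
for a in range(-230,231,1): pass
s=(l[:,0]<-25); h,e=np.histogram(l[s,1],np.arange(-250,250,5)); print([(int(e[i]),int(h[i])) for i in range(len(h)) if h[i]>0])
import itertools
L=np.sort(l[s,1]); g=np.split(L,np.where(np.diff(L)>15)[0]+1)
for G in g: 
  k=s&(l[:,1]>=G[0])&(l[:,1]<=G[-1]); 
  A=np.polyfit(l[k,0],l[k,1],1); print(len(G),'mid',(G[0]+G[-1])/2,'mean',G.mean().round(1),'xmin',l[k,0].min().round(1),'slope deg',np.degrees(A[0]).round(2),'zmax',P[k,2].max())
print(o)
E
```

```text
head 326 ((593.4061889648438, -326.4190979003906), (74.48137664794922, 74.44979858398438), 7.368801116943359) z 99.25276961462419
bar dir 96.86978523551869 [ 444.59609064 -344.7136027   162.48898056]
crossbar ((688.5282592773438, 136.4046630859375), (16.594301223754883, 487.34326171875), 5.365440845489502) 232.90582849075076
[688.64390679 130.67400965] [ 0.09385317 -0.99558605] 5.385316510303134
[(-170, 18), (-165, 88), (-160, 35), (-105, 75), (-100, 70), (-30, 28), (-25, 93), (-20, 28), (35, 88), (40, 60), (110, 36), (115, 94), (120, 23), (175, 106), (180, 51)]
141 mid -162.06986170067808 mean -162.0 xmin -101.1 slope deg 0.05 zmax 254.44210477968204
145 mid -100.1059592702027 mean -100.1 xmin -101.8 slope deg 0.4 zmax 253.7881221037626
149 mid -22.26771623970142 mean -22.5 xmin -102.8 slope deg 0.36 zmax 253.67496565804618
148 mid 39.530565002982584 mean 39.4 xmin -101.6 slope deg 0.34 zmax 252.93385361025707
153 mid 117.72084689378565 mean 117.1 xmin -102.3 slope deg 0.48 zmax 251.60753905169395
157 mid 179.73941969490136 mean 178.8 xmin -102.8 slope deg 0.44 zmax 253.06899063248693
[689.95688041 127.95452211]
```

Run:
```python
from h import *
W=np.load('W.npy'); p=W[260:390,545:635].reshape(-1,3); print(np.nanmin(p,0),np.nanmax(p,0),np.nanmedian(p,0)); k=p[p[:,2]>150]; print(k.min(0),k.max(0)) if len(k) else 0
print(plan([593.6,-326.2,260],1.696)); print(plan([201.3,-511.8,330]))
```

```text
[ 218.35360996 -643.5271831    -7.72972566] [ 532.56675654 -522.5358312   226.61912226] [ 393.53661945 -545.04384108  217.071058  ]
[ 253.22290057 -643.5271831   150.08010393] [ 530.27013298 -522.5358312   226.61912226]
(array([ 0.433 , -0.0289, -0.0551]), np.float64(-1.3212))
(array([-0.    ,  0.0002, -0.1251]), 0)
```

Emit:
move_arm(
  moves=[
    [0,0,-0.05,0],
    [0,0,-0.1,0],
    [0.03,0,-0.1,-0.13],
    [0.07,-0.003,-0.1,-0.26],
    [0.11,-0.006,-0.1,-0.39],
    [0.155,-0.01,-0.1,-0.52],
    [0.2,-0.014,-0.1,-0.65],
    [0.245,-0.018,-0.1,-0.78],
    [0.29,-0.021,-0.1,-0.91],
    [0.335,-0.024,-0.1,-1.04],
    [0.38,-0.027,-0.1,-1.18],
    [0.433,-0.029,-0.1,-1.32],
  ],
  jaw=0.094,
)

```text
clock: 1.3
eef_pos: [592.1, -326.6, 305.3]
eef_rot: [-3.141, -0.0, 1.7]
wrist_force: [-1.1, -0.1, 0.7]
finger_gap: 94.0
finger_force: 0.0
```

Run:
```python
from h import *
s=manip.read_state(); print(s['eef_pos'],s['eef_rot'],s['clock']); print(plan([593.6,-326.2,150],1.696))
c=cam('wrist'); cv2.imwrite('pics/w1.png',c['frame'])
```

```text
[ 592.13154556 -326.56530504  305.32482026] [-3.14129504e+00 -1.06409522e-04  1.70018314e+00] 1.3
(array([0.0002, 0.0015, 0.1553]), np.float64(0.0042))
```

View pics/w1.png

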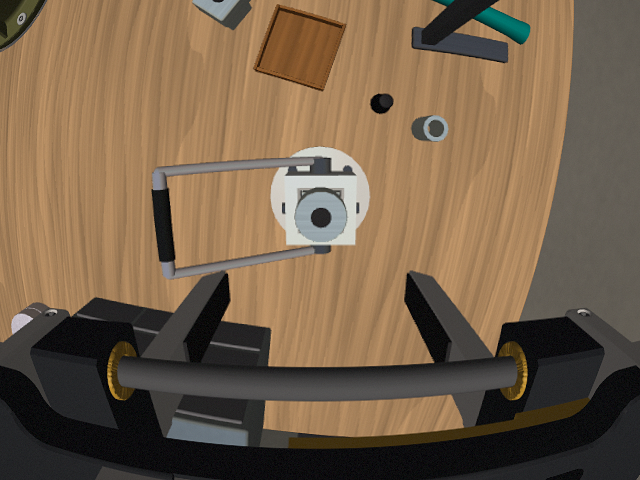

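The wrist view has the worn head at (320,217), centred between the fingers, and the lever is clear of the gripper.

Emit:
move_arm(
  moves=[
    [0,0.0015,0.04,0.004],
    [0,0.0015,0.08,0.004],
    [0,0.0015,0.12,0.004],
    [0,0.0015,0.155,0.004],
    [0,0.0015,0.17,0.004],
    [0,0.0015,0.185,0.004],
    [0,0.0015,0.195,0.004],
    [0,0.0015,0.2,0.004],
    [0,0.0015,0.2,0.004],
  ],
)

```text
clock: 2.25
eef_pos: [592.5, -327.4, 105.7]
eef_rot: [3.141, 0.0, 1.691]
wrist_force: [-0.7, -0.1, -0.1]
finger_gap: 94.0
finger_force: 0.0
```

Emit:
move_arm(
  moves=[
    [0,0,0,0],
    [0,0,0,0],
    [0,0,0,0],
    [0,0,0,0],
    [0,0,0,0],
    [0,0,0,0],
    [0,0,0,0],
    [0,0,0,0],
  ],
  jaw=0.03,
  squeeze=25,
)

```text
clock: 3.05
eef_pos: [593.9, -327.2, 106.3]
eef_rot: [3.138, 0.001, 1.691]
wrist_force: [8.8, 0.9, 1.1]
finger_gap: 51.5
finger_force: 25.0
```

Emit:
move_arm(
  moves=[
    [0,0.001,0,0],
    [0,0.002,0,0],
    [0,0.002,0,0],
    [0,0.002,0,0],
  ],
)

```text
clock: 3.45
eef_pos: [594.1, -327.3, 106.0]
eef_rot: [-3.141, 0.0, 1.691]
wrist_force: [-2.5, 0.8, 6.6]
finger_gap: 51.7
finger_force: 25.0
```

Emit:
move_arm(
  moves=[
    [0,0,-0.004,0],
    [0,0,-0.01,0],
    [0,0,-0.018,0],
    [0,0,-0.028,0],
    [0,0,-0.04,0],
    [0,0,-0.06,0],
    [0,0,-0.08,0],
    [0,0,-0.1,0],
    [0,0,-0.12,0],
    [0,0,-0.13,0],
    [0,0,-0.13,0],
  ],
)

```text
clock: 4.55
eef_pos: [594.7, -327.3, 237.3]
eef_rot: [3.139, 0.002, 1.691]
wrist_force: [-0.4, -0.3, -3.9]
finger_gap: 51.8
finger_force: 25.0
```

Run:
```python
from h import *
c=cam('top'); W=cloud(c); cv2.imwrite('pics/t1.png',c['frame'])
s=manip.read_state(); print(s['eef_pos'],s['eef_rot'],s['wrist_force'],s['finger_gap'])
def band(n,u0,u1,v0,v1,z0,z1):
    p=W[v0:v1,u0:u1].reshape(-1,3); p=p[(p[:,2]>z0)&(p[:,2]<z1)]
    if len(p)>20: print(n,len(p),np.round(cv2.minAreaRect(p[:,:2].astype(np.float32)),1) if 0 else cv2.minAreaRect(p[:,:2].astype(np.float32)))
band('adapter',340,385,280,325,55,80); band('tray',350,405,230,290,12,30)
print('to tray',plan([543.6,-137.8,236]))
```

```text
[ 594.39001045 -327.11328665  235.68018029] [3.14113682e+00 3.68223601e-04 1.69080439e+00] [ 0.38329608  0.01511768 -3.00485033] 51.514139576147016
adapter 466 ((445.84454345703125, -92.30216979980469), (49.907684326171875, 49.694786071777344), 59.032325744628906)
tray 262 ((543.6975708007812, -137.3502960205078), (92.2398910522461, 92.17352294921875), 79.07039642333984)
to tray (array([ 0.194 , -0.0278, -0.0003]), 0)
```

Emit:
move_arm(
  moves=[
    [0.04,-0.006,0,0],
    [0.08,-0.012,0,0],
    [0.12,-0.017,0,0],
    [0.16,-0.023,0,0],
    [0.194,-0.028,0,0],
    [0.194,-0.028,0.03,0],
    [0.194,-0.028,0.07,0],
    [0.194,-0.028,0.11,0],
    [0.194,-0.028,0.145,0],
    [0.194,-0.028,0.165,0],
    [0.194,-0.028,0.178,0],
    [0.194,-0.028,0.18,0],
  ],
)

```text
clock: 5.8
eef_pos: [542.4, -137.6, 53.7]
eef_rot: [-3.139, -0.001, 1.691]
wrist_force: [-0.0, -0.2, -3.3]
finger_gap: 51.2
finger_force: 25.0
```

Emit:
move_arm(
  moves=[
    [0,0,0.002,0],
    [0,0,0.004,0],
    [0,0,0.006,0],
    [0,0,0.008,0],
    [0,0,0.009,0],
    [0,0,0.009,0],
  ],
)

```text
clock: 6.4
eef_pos: [543.3, -137.8, 46.4]
eef_rot: [-3.142, -0.0, 1.691]
wrist_force: [0.7, -0.2, -2.7]
finger_gap: 51.6
finger_force: 25.0
```

Emit:
move_arm(
  moves=[
    [0,0,0.001,0],
    [0,0,0.0015,0],
    [0,0,0.002,0],
    [0,0,0.002,0],
  ],
)

```text
clock: 6.8
eef_pos: [543.5, -138.0, 45.0]
eef_rot: [3.141, 0.0, 1.691]
wrist_force: [-2.9, -0.7, 4.5]
finger_gap: 51.6
finger_force: 25.0
```

Contact made. Release and rise.

Emit:
move_arm(
  moves=[
    [0,0,0,0],
    [0,0,0,0],
    [0,0,0,0],
    [0,0,0,0],
  ],
  jaw=0.066,
)

```text
clock: 7.2
eef_pos: [543.4, -137.8, 44.4]
eef_rot: [3.142, -0.0, 1.691]
wrist_force: [0.5, 0.2, 0.3]
finger_gap: 66.0
finger_force: 0.0
```

Emit:
move_arm(
  moves=[
    [0,0,-0.01,0],
    [0,0,-0.03,0],
    [0,0,-0.06,0],
    [0,0,-0.1,0],
    [0,0,-0.14,0],
    [0,0,-0.18,0],
    [0,0,-0.2,0],
    [0,0,-0.2,0],
  ],
)

```text
clock: 8.0
eef_pos: [544.2, -138.1, 248.4]
eef_rot: [3.136, 0.002, 1.691]
wrist_force: [0.5, 0.9, -0.2]
finger_gap: 66.1
finger_force: 0.0
```

Run:
```python
from h import *
c=cam('wrist'); cv2.imwrite('pics/w2.png',c['frame']); 
s=manip.read_state(); print(s['eef_pos'],s['eef_rot'][2],s['wrist_force'],s['finger_gap'],c['origin'],c['orientation'],c['fx'],c['cx'],c['cy'])
S=cam('scene'); cv2.imwrite('pics/s2.png',S['frame'])
for yaw in (np.radians(59.2),np.radians(59.2)-np.pi/2,np.radians(59.2)+np.pi/2): print(yaw,plan([445.7,-92.3,150],yaw))
```

```text
[ 543.56158288 -137.88273681  245.92380163] 1.6908662163785109 [ 0.36664288  0.36333713 -0.79185261] 65.94423366559339 [534.29171703 -59.46498    427.08553683] [ 2.86879405 -0.00528685  0.12058364] 371.64829954431775 316.89366151931154 236.09532472753344
1.0332349171806432 (array([ 0.0568, -0.0913,  0.0944]), np.float64(0.6575))
-0.5375614096142534 (array([ 0.0568, -0.0913,  0.0944]), np.float64(2.2283))
2.6040312439755398 (array([ 0.0568, -0.0913,  0.0944]), np.float64(-0.9133))
```

View pics/w2.png

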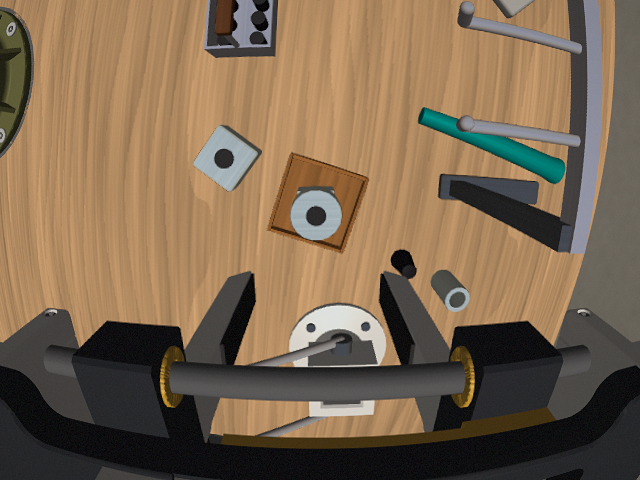

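The wrist view shows the worn adapter upright in the tray, with its head at (316,215), and the square adapter at (224,158). I'll go to the square adapter.

Emit:
move_arm(
  moves=[
    [0.02,-0.03,0,0.13],
    [0.04,-0.06,0,0.26],
    [0.0568,-0.0913,0,0.39],
    [0.0568,-0.0913,0.03,0.52],
    [0.0568,-0.0913,0.06,0.6575],
    [0.0568,-0.0913,0.095,0.6575],
    [0.0568,-0.0913,0.13,0.6575],
    [0.0568,-0.0913,0.135,0.6575],
    [0.0568,-0.0913,0.135,0.6575],
  ],
  jaw=0.076,
)

```text
clock: 9.0
eef_pos: [445.3, -92.2, 108.9]
eef_rot: [-3.139, 0.001, 1.033]
wrist_force: [0.9, -0.6, -0.7]
finger_gap: 75.9
finger_force: 0.0
```

Run:
```python
from h import *
s=manip.read_state(); print(s['eef_pos'],s['eef_rot'][2])
c=cam('top'); W=cloud(c); p=W[270:335,330:395].reshape(-1,3); p=p[(p[:,2]>60)&(p[:,2]<75)]; print(len(p),cv2.minAreaRect(p[:,:2].astype(np.float32)) if len(p) else 0)
c=cam('wrist'); cv2.imwrite('pics/w3.png',c['frame']); print(plan([445.7,-92.3,41],1.033))
```

```text
[445.33649579 -92.22016284 108.91156169] 1.0333180689435932
0 0
(array([-0.0002, -0.0008,  0.0697]), np.float64(0.0004))
```

View pics/w3.png

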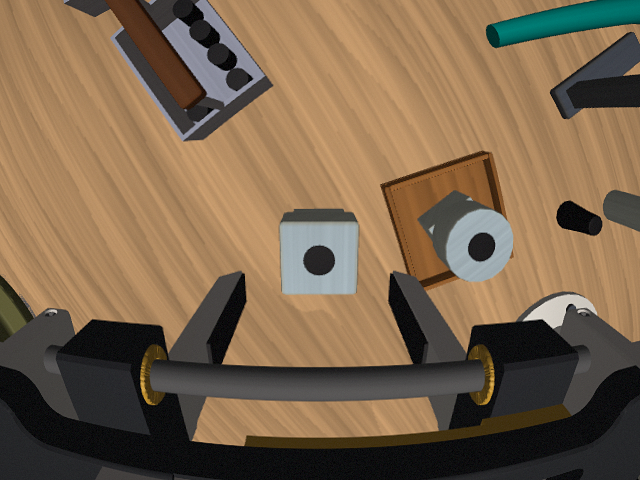

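The head at (319,258) is square and centred between the fingers. Descend and grip.

Emit:
move_arm(
  moves=[
    [0,0,0.03,0],
    [0,0,0.05,0],
    [0,0,0.062,0],
    [0,0,0.068,0],
    [0,0,0.068,0],
    [0,0,0.068,0],
  ],
)

```text
clock: 9.7
eef_pos: [446.4, -92.5, 42.4]
eef_rot: [3.14, -0.0, 1.033]
wrist_force: [-0.5, 0.3, -0.8]
finger_gap: 75.6
finger_force: 0.0
```

Emit:
move_arm(
  moves=[
    [0,0,0,0],
    [0,0,0,0],
    [0,0,0,0],
    [0,0,0,0],
    [0,0,0,0],
  ],
  jaw=0.03,
  squeeze=25,
)

```text
clock: 10.2
eef_pos: [446.2, -92.5, 41.7]
eef_rot: [3.141, -0.0, 1.033]
wrist_force: [0.7, -0.9, 3.0]
finger_gap: 50.1
finger_force: 25.0
```

Emit:
move_arm(
  moves=[
    [0,0,-0.02,0],
    [0,0,-0.05,0],
    [0,0,-0.09,0],
    [0,0,-0.13,0],
    [0,0,-0.17,0],
    [0,0,-0.195,0],
    [0,0,-0.195,0],
    [0,0,-0.195,0],
  ],
)

```text
clock: 11.0
eef_pos: [445.4, -92.2, 235.0]
eef_rot: [-3.14, 0.0, 1.033]
wrist_force: [-0.6, -0.1, -3.3]
finger_gap: 49.9
finger_force: 25.0
```

Run:
```python
from h import *
s=manip.read_state(); print(s['eef_pos'],s['eef_rot'],s['wrist_force'],s['finger_gap'])
for yaw in(1.695,): print(plan([594.2,-326.5,238],yaw))
c=cam('top'); W=cloud(c)
z=W[...,2]
w=W[205:265,425:500].reshape(-1,3); p=w[(w[:,2]>95)&(w[:,2]<105)]
m=((z>94)&(z<106)).astype(np.uint8); m[:, :420]=0; m[:200]=0; m[275:]=0; m[:,500:]=0
m2=cv2.morphologyEx(cv2.morphologyEx(m,cv2.MORPH_CLOSE,np.ones((23,23))),cv2.MORPH_OPEN,np.ones((9,9)))&m
print(cv2.minAreaRect(W[m2>0][:,:2].astype(np.float32)))
# hole: points below the top inside head
h=((z<90)&(z>50)).astype(np.uint8); 
ys,xs=np.where(m2>0)
cv2.imwrite('pics/post2.png',cv2.resize(c['frame'][195:275,425:505],(560,560),interpolation=cv2.INTER_CUBIC))
```

```text
[445.42982623 -92.24638916 235.02514329] [-3.14010302e+00  3.53649822e-04  1.03329477e+00] [-0.59004201 -0.10747839 -3.32541522] 49.92317748082957
(array([-0.1251,  0.2477, -0.003 ]), np.float64(-0.6617))
((594.8191528320312, -326.8188781738281), (77.21721649169922, 76.73200988769531), 7.29564094543457)
```

View pics/post2.png

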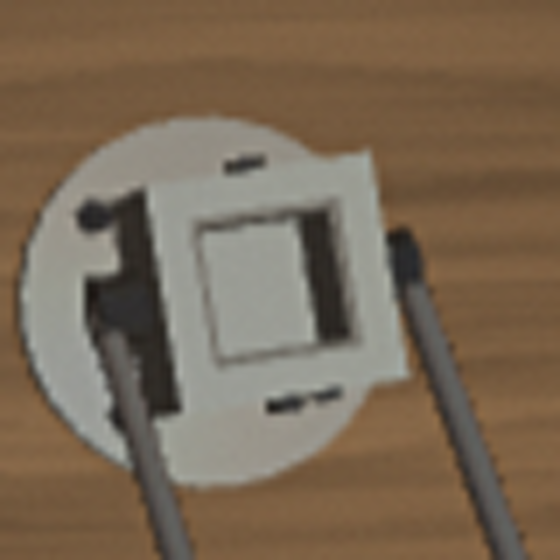

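The socket is empty. The mouth centre is at about crop (276,284), full-image (464.4,235.5).

Emit:
move_arm(
  moves=[
    [-0.018,0.035,-0.003,-0.11],
    [-0.036,0.07,-0.003,-0.22],
    [-0.054,0.106,-0.003,-0.33],
    [-0.072,0.142,-0.003,-0.44],
    [-0.09,0.178,-0.003,-0.55],
    [-0.108,0.213,-0.003,-0.66],
    [-0.125,0.248,-0.003,-0.662],
    [-0.125,0.248,0.02,-0.662],
    [-0.125,0.248,0.04,-0.662],
    [-0.125,0.248,0.06,-0.662],
    [-0.125,0.248,0.06,-0.662],
    [-0.125,0.248,0.06,-0.662],
  ],
)

```text
clock: 12.25
eef_pos: [594.6, -326.5, 175.3]
eef_rot: [-3.14, -0.001, 1.695]
wrist_force: [-0.1, -0.4, -2.5]
finger_gap: 49.8
finger_force: 25.0
```

Run:
```python
from h import *
s=manip.read_state(); print(s['eef_pos'],s['eef_rot'],s['wrist_force'])
c=load('top'); Rm=rot(c); o=c['origin']
for u,v in ((464.43,235.57),(464.5,235.3)):
    d=Rm@np.array([(u-c['cx'])/c['fx'],(v-c['cy'])/c['fy'],1]); print(o+d*(99.3-o[2])/d[2])
print(plan([594.2,-326.5,150],1.696))
c=cam('wrist'); cv2.imwrite('pics/w4.png',c['frame'][180:330,220:420].repeat(3,0).repeat(3,1))
```

```text
[ 594.62854655 -326.53784626  175.27662322] [-3.13978528e+00 -1.47367727e-03  1.69534202e+00] [-0.10563732 -0.44110943 -2.49604897]
[ 591.77019422 -328.03924052   99.3       ]
[ 592.38266362 -328.2223023    99.3       ]
(array([ 0.0001, -0.0004,  0.0253]), np.float64(-0.0007))
```

View pics/w4.png

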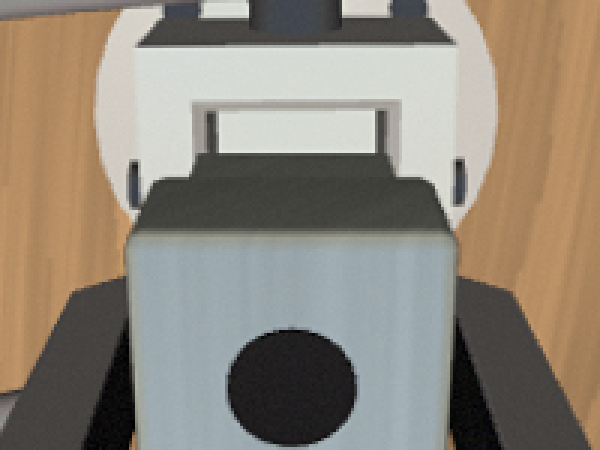

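The wrist crop shows the tang (mid 293) over the mouth (mid 297), aligned to about 1 mm and square. Lower carefully.

Emit:
move_arm(
  moves=[
    [0,0,0.01,0],
    [0,0,0.02,0],
    [0,0,0.027,0],
    [0,0,0.031,0],
    [0,0,0.034,0],
    [0,0,0.037,0],
    [0,0,0.04,0],
    [0,0,0.04,0],
  ],
)

```text
clock: 13.1
eef_pos: [594.8, -326.7, 136.1]
eef_rot: [-3.141, -0.0, 1.695]
wrist_force: [0.4, -0.6, -3.7]
finger_gap: 50.4
finger_force: 25.0
```

Emit:
move_arm(
  moves=[
    [0,0,0.004,0],
    [0,0,0.008,0],
    [0,0,0.012,0],
    [0,0,0.016,0],
    [0,0,0.02,0],
    [0,0,0.022,0],
    [0,0,0.022,0],
  ],
)

```text
clock: 13.8
eef_pos: [594.8, -326.7, 114.0]
eef_rot: [-3.141, -0.0, 1.695]
wrist_force: [-1.0, -0.5, -3.9]
finger_gap: 49.6
finger_force: 25.0
```

Sliding in freely.

Emit:
move_arm(
  moves=[
    [0,0,0.003,0],
    [0,0,0.006,0],
    [0,0,0.0075,0],
    [0,0,0.0085,0],
    [0,0,0.0095,0],
    [0,0,0.0095,0],
    [0,0,0.0095,0],
  ],
)

```text
clock: 14.5
eef_pos: [594.9, -326.9, 106.8]
eef_rot: [3.141, 0.001, 1.695]
wrist_force: [-6.9, 2.9, 10.6]
finger_gap: 49.5
finger_force: 25.0
```

Emit:
move_arm(
  moves=[
    [0,0,-0.001,0],
    [0,0,-0.001,0],
    [0,0,-0.001,0],
    [0,0,-0.001,0],
    [0,0,-0.001,0],
  ],
  jaw=0.07,
)

```text
clock: 15.0
eef_pos: [594.9, -326.7, 105.8]
eef_rot: [-3.142, -0.0, 1.695]
wrist_force: [0.5, 0.7, 0.1]
finger_gap: 70.3
finger_force: 0.0
```

Emit:
move_arm(
  moves=[
    [0,0,-0.01,0],
    [0,0,-0.03,0],
    [0,0,-0.06,0],
    [0,0,-0.1,0],
    [0,0,-0.14,0],
    [0,0,-0.15,0],
    [0,0,-0.15,0],
  ],
  jaw=0.06,
)

```text
clock: 15.7
eef_pos: [595.3, -326.9, 258.2]
eef_rot: [3.139, 0.002, 1.695]
wrist_force: [0.4, -0.0, -0.6]
finger_gap: 59.9
finger_force: 0.0
```

Run:
```python
from h import *
s=manip.read_state(); print(s['eef_pos'],s['eef_rot'],s['wrist_force'])
ex=np.array([np.cos(.125),np.sin(.125)])
b=np.array([594.,-326.6])-151.5*ex; print('bar pred',b); 
print(plan([b[0],b[1],200],1.696))
c=cam('top'); W=cloud(c)
p=W[200:275,425:505].reshape(-1,3); k=p[(p[:,2]>122)&(p[:,2]<145)]; print('head top',np.median(k[:,2]),cv2.minAreaRect(k[:,:2].astype(np.float32)))if len(k) else print('occl')
q=W[285:316,455:512].reshape(-1,3); k=q[(q[:,2]>140)&(q[:,2]<180)]; print('bar',np.mean(k,0),k[:,2].max())if len(k) else 0
for n,u in(('A',(200,262)),('B',(262,325))):
    p=W[280:345,u[0]:u[1]].reshape(-1,3); k=p[(p[:,2]>95)&(p[:,2]<125)]; print(n,cv2.minAreaRect(k[:,:2].astype(np.float32)))
c=cam('wrist'); cv2.imwrite('pics/w5.png',c['frame'])
```

```text
[ 595.29270123 -326.9458613   258.17098165] [3.13884270e+00 2.21617452e-03 1.69531800e+00] [ 0.39194067 -0.01033838 -0.60142154]
bar pred [ 443.68205341 -345.48822211]
(array([ 0.0004, -0.1527,  0.0582]), np.float64(-0.0007))
head top 131.86062690265908 ((561.8104248046875, -319.8462219238281), (55.37761306762695, 121.99885559082031), 81.63121795654297)
A ((424.830322265625, 201.52073669433594), (130.1886444091797, 34.004905700683594), 87.74301147460938)
B ((436.0966796875, 94.27574157714844), (14.230764389038086, 82.80670166015625), 5.017691135406494)
```

View pics/w5.png

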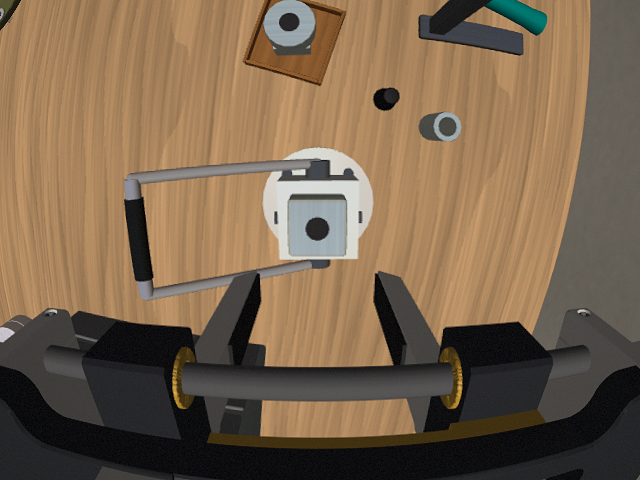

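The square adapter is home in the socket, its head top at the same height the worn one had. The lever bar is at (138,240) in the picture. Going to the bar next.

Emit:
move_arm(
  moves=[
    [0,-0.04,0,0],
    [0,-0.08,0,0],
    [0,-0.12,0,0],
    [0.0004,-0.152,0,0],
    [0.0004,-0.152,0.03,0],
    [0.0004,-0.152,0.06,0],
    [0.0004,-0.152,0.06,0],
    [0.0004,-0.152,0.06,0],
  ],
  jaw=0.05,
)

```text
clock: 16.6
eef_pos: [443.9, -345.0, 195.6]
eef_rot: [-3.14, -0.001, 1.695]
wrist_force: [0.1, -0.5, 0.8]
finger_gap: 49.7
finger_force: 0.0
```

Run:
```python
from h import *
s=manip.read_state(); print(s['eef_pos'],s['eef_rot'],s['wrist_force'])
print(plan([444.2,-345.2,139],1.696))
c=cam('wrist'); cv2.imwrite('pics/w6.png',c['frame'][180:420,120:440])
```

```text
[ 443.91876174 -345.00041202  195.59065722] [-3.14032578e+00 -1.44509635e-03  1.69540597e+00] [ 0.14082401 -0.49074747  0.77251563]
(array([-0.0002,  0.0003,  0.0566]), np.float64(-0.0006))
```

View pics/w6.png

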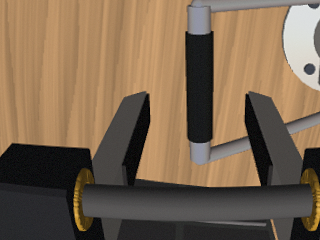

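The bar is centred between the fingers, at crop x of about 200. Descend and pinch.

Emit:
move_arm(
  moves=[
    [0,0,0.02,0],
    [0,0,0.04,0],
    [0,0,0.05,0],
    [0,0,0.057,0],
    [0,0,0.057,0],
    [0,0,0.057,0],
  ],
)

```text
clock: 17.25
eef_pos: [444.4, -345.4, 139.8]
eef_rot: [3.141, 0.001, 1.695]
wrist_force: [0.4, -0.2, -0.5]
finger_gap: 50.1
finger_force: 0.0
```

Emit:
move_arm(
  moves=[
    [0,0,0,0],
    [0,0,0,0],
    [0,0,0,0],
    [0,0,0,0],
    [0,0,0,0],
  ],
  jaw=0.005,
  squeeze=45,
)

```text
clock: 17.75
eef_pos: [445.3, -345.1, 139.1]
eef_rot: [3.139, 0.001, 1.695]
wrist_force: [6.9, 0.4, -1.0]
finger_gap: 16.0
finger_force: 45.0
```

Emit:
move_arm(
  moves=[
    [0,-0.004,0.01,0],
    [0,-0.009,0.0204,0],
    [0,-0.0129,0.031,0],
    [0,-0.0164,0.0419,0],
    [0,-0.019,0.053,0],
    [0,-0.0209,0.0642,0],
    [0,-0.022,0.0755,0],
    [0,-0.0225,0.0869,0],
    [0,-0.022,0.098,0],
    [0,-0.0211,0.1096,0],
    [0,-0.0208,0.112,0],
    [0,-0.0208,0.112,0],
  ],
)

```text
clock: 18.95
eef_pos: [423.1, -348.1, 27.5]
eef_rot: [-3.141, 0.0, 1.695]
wrist_force: [-8.2, 2.4, 13.1]
finger_gap: 16.0
finger_force: 45.0
```

Emit:
move_arm(
  moves=[
    [0,0,0.001,0],
    [0,0,0.001,0],
    [0,0,0.001,0],
  ],
)

```text
clock: 19.25
eef_pos: [423.2, -348.1, 26.9]
eef_rot: [-3.141, 0.0, 1.695]
wrist_force: [-7.6, 1.7, 13.1]
finger_gap: 15.9
finger_force: 45.0
```

Emit:
move_arm(
  moves=[
    [0,0,0.001,0],
    [0,0,0.002,0],
    [0,0,0.003,0],
    [0,0,0.003,0],
    [0,0,0.003,0],
  ],
)

```text
clock: 19.75
eef_pos: [423.5, -348.1, 24.2]
eef_rot: [3.141, 0.001, 1.695]
wrist_force: [-6.8, 4.0, 15.2]
finger_gap: 15.7
finger_force: 45.0
```

Run:
```python
from h import *
s=manip.read_state(); print(s['eef_pos'],s['wrist_force'])
c=cam('scene'); W=cloud(c); cv2.imwrite('pics/s3.png',cv2.resize(c['frame'][230:430,60:280],(660,600)))
```

```text
[ 423.51001858 -348.07710697   24.19298401] [-6.84624449  4.0103606  15.23053488]
```

View pics/s3.png

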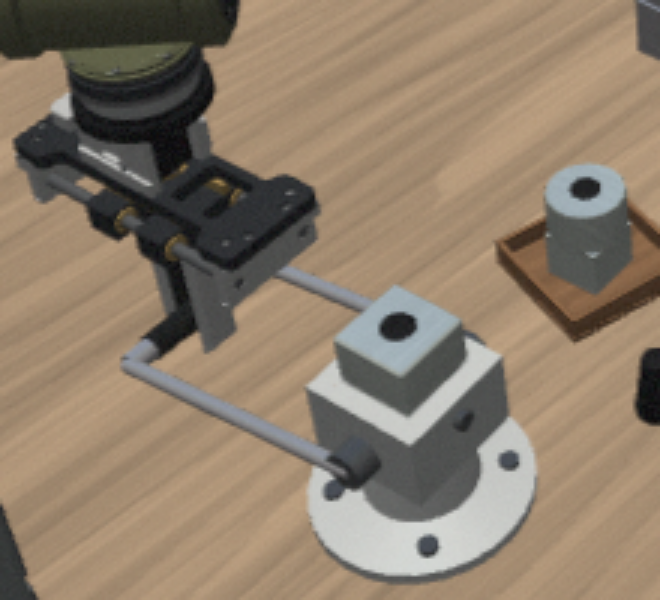

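The picture shows the lever nearly level, held in the fingers, with the adapter flush on the head. I'll check the lever angle by depth along its near arm.

Run:
```python
from h import *
c=load('scene'); W=cloud(c)
pts=[]
for t in np.linspace(0.08,0.85,30):
    u=60+(140+(320-140)*t)/3; v=230+(367+(456-367)*t)/3
    n=W[int(v)-3:int(v)+4,int(round(u))].reshape(-1,3); n=n[n[:,2]>25]; 
    if len(n): pts.append(n[n[:,2].argmax()])
p=np.array(pts); o=np.array([594.3,-326.6]); ex=np.array([np.cos(.125),np.sin(.125)])
x=(p[:,:2]-o)@ex; A=np.polyfit(x,p[:,2],1); print(np.c_[x,p[:,2]].round(0)[::4].tolist(), 'slope rad',A, 'q~',0.524+np.arctan(A[0]))
```

```text
[[-147.0, 58.0], [-132.0, 60.0], [-116.0, 62.0], [-97.0, 64.0], [-82.0, 66.0], [-71.0, 68.0], [-54.0, 69.0], [-38.0, 72.0]] slope rad [ 0.12391737 76.4303771 ] q~ 0.6472888741999395
```

Emit:
move_arm(
  moves=[
    [0,0,0.001,0],
    [0,0,0.002,0],
    [0,0,0.003,0],
    [0,0,0.003,0],
    [0,0,0.003,0],
  ],
)

```text
clock: 20.3
eef_pos: [423.7, -348.2, 23.0]
eef_rot: [3.141, 0.001, 1.695]
wrist_force: [-14.1, 10.9, 37.5]
finger_gap: 16.1
finger_force: 45.0
```

Force rose to 37 N with no further travel, so the lever is at its stop. Easing it back slowly.

Emit:
move_arm(
  moves=[
    [0,0,0,0],
    [0,0,-0.001,0],
    [0,0,-0.002,0],
    [0,0,-0.003,0],
    [0,0,-0.004,0],
    [0,0,-0.005,0],
    [0,0,-0.006,0],
  ],
)

```text
clock: 21.0
eef_pos: [423.2, -348.1, 26.8]
eef_rot: [-3.141, 0.0, 1.695]
wrist_force: [-6.5, 2.1, 9.8]
finger_gap: 16.1
finger_force: 45.0
```

Emit:
move_arm(
  moves=[
    [0,-0.0001,-0.0019,0],
    [0,-0.0002,-0.0038,0],
    [0,-0.0003,-0.0057,0],
    [0,-0.0005,-0.0076,0],
    [0,-0.0006,-0.0095,0],
    [0,-0.0007,-0.0114,0],
    [0,-0.0008,-0.0133,0],
    [0,-0.0009,-0.0152,0],
    [0,-0.001,-0.0171,0],
    [0,-0.0012,-0.019,0],
    [0,-0.0013,-0.0209,0],
    [0,-0.0014,-0.0227,0],
  ],
)

```text
clock: 22.2
eef_pos: [422.1, -348.3, 49.5]
eef_rot: [3.141, 0.001, 1.696]
wrist_force: [-1.4, 1.1, 7.6]
finger_gap: 16.0
finger_force: 45.0
```

Emit:
move_arm(
  moves=[
    [0,0.0001,-0.0019,0],
    [0,0.0003,-0.0038,0],
    [0,0.0004,-0.0057,0],
    [0,0.0005,-0.0076,0],
    [0,0.0007,-0.0095,0],
    [0,0.0008,-0.0114,0],
    [0,0.0009,-0.0133,0],
    [0,0.0011,-0.0152,0],
    [0,0.0012,-0.0171,0],
    [0,0.0013,-0.019,0],
    [0,0.0015,-0.0209,0],
    [0,0.0016,-0.0227,0],
  ],
)

```text
clock: 23.4
eef_pos: [424.3, -348.0, 72.1]
eef_rot: [3.14, 0.001, 1.696]
wrist_force: [5.4, 0.3, 3.8]
finger_gap: 16.0
finger_force: 45.0
```

Emit:
move_arm(
  moves=[
    [0,0.0004,-0.0019,0],
    [0,0.0007,-0.0037,0],
    [0,0.0011,-0.0056,0],
    [0,0.0015,-0.0074,0],
    [0,0.0019,-0.0093,0],
    [0,0.0022,-0.0111,0],
    [0,0.0026,-0.013,0],
    [0,0.003,-0.0149,0],
    [0,0.0034,-0.0167,0],
    [0,0.0037,-0.0186,0],
    [0,0.0041,-0.0204,0],
    [0,0.0045,-0.0223,0],
  ],
)

```text
clock: 24.6
eef_pos: [429.6, -347.3, 94.1]
eef_rot: [3.138, 0.001, 1.696]
wrist_force: [15.2, -0.5, -1.0]
finger_gap: 16.0
finger_force: 45.0
```

Emit:
move_arm(
  moves=[
    [0,0.0006,-0.0018,0],
    [0,0.0012,-0.0036,0],
    [0,0.0018,-0.0054,0],
    [0,0.0024,-0.0072,0],
    [0,0.003,-0.009,0],
    [0,0.0036,-0.0108,0],
    [0,0.0043,-0.0125,0],
    [0,0.0049,-0.0143,0],
    [0,0.0055,-0.0161,0],
    [0,0.0061,-0.0179,0],
    [0,0.0067,-0.0197,0],
    [0,0.0073,-0.0215,0],
  ],
)

```text
clock: 25.8
eef_pos: [437.8, -346.1, 115.1]
eef_rot: [3.137, 0.002, 1.696]
wrist_force: [27.6, -2.0, -11.3]
finger_gap: 15.8
finger_force: 45.0
```

Emit:
move_arm(
  moves=[
    [0,0.001,0,0],
    [0,0.002,0,0],
    [0,0.003,0,0],
    [0,0.0038,-0.0015,0],
    [0,0.0046,-0.003,0],
    [0,0.0054,-0.0045,0],
    [0,0.0062,-0.006,0],
    [0,0.007,-0.0075,0],
    [0,0.0078,-0.009,0],
    [0,0.0086,-0.0105,0],
    [0,0.0093,-0.012,0],
    [0,0.0093,-0.012,0],
  ],
)

```text
clock: 27.0
eef_pos: [444.0, -345.3, 127.4]
eef_rot: [-3.14, -0.0, 1.695]
wrist_force: [-7.0, -2.0, 7.0]
finger_gap: 16.0
finger_force: 45.0
```

Emit:
move_arm(
  moves=[
    [0,0,-0.001,0],
    [0,0.0003,-0.002,0],
    [0,0.0006,-0.003,0],
    [0,0.0009,-0.004,0],
    [0,0.0012,-0.005,0],
    [0,0.0015,-0.006,0],
    [0,0.0015,-0.007,0],
    [0,0.0015,-0.008,0],
    [0,0.0015,-0.008,0],
  ],
)

```text
clock: 27.9
eef_pos: [445.6, -344.6, 131.5]
eef_rot: [-3.14, -0.003, 1.695]
wrist_force: [11.5, -14.0, -34.4]
finger_gap: 16.1
finger_force: 45.1
```

Run:
```python
from h import *
s=manip.read_state(); print(s['eef_pos'],s['wrist_force'])
c=cam('scene'); W=cloud(c); cv2.imwrite('pics/s4.png',cv2.resize(c['frame'][230:430,60:280],(660,600)))
o=np.array([594.5,-326.7]); ex=np.array([np.cos(.125),np.sin(.125)]); ey=np.array([-ex[1],ex[0]])
q=W.reshape(-1,3); l=np.c_[(q[:,:2]-o)@np.c_[ex,ey],q[:,2]]
k=l[(l[:,0]>-140)&(l[:,0]<-45)&(abs(l[:,1]+57)<15)&(l[:,2]>80)&(l[:,2]<175)]
A=np.polyfit(k[:,0],k[:,2],1); print(len(k),A,'q',0.524+np.arctan(A[0]))
S=dict(np.load('scene.npz'))
```

```text
[ 445.64566307 -344.62321181  131.46948812] [ 11.48932929 -13.97746786 -34.36804768]
436 [-0.5911593  74.32609772] q -0.009893625928283134
```

The lever is back at rest, with q about 0 and resting on its upper stop. Release.

Emit:
move_arm(
  moves=[
    [0,0,0.001,0],
    [0,0,0.002,0],
    [0,0,0.003,0],
    [0,0,0.003,0],
  ],
)

```text
clock: 28.35
eef_pos: [445.5, -344.8, 130.8]
eef_rot: [-3.14, -0.001, 1.695]
wrist_force: [-1.5, -4.7, -11.2]
finger_gap: 15.8
finger_force: 45.1
```

Emit:
move_arm(
  moves=[
    [0,0,0,0],
    [0,0,0,0],
    [0,0,0,0],
    [0,0,0,0],
    [0,0,0,0],
  ],
  jaw=0.05,
)

```text
clock: 28.85
eef_pos: [446.2, -344.9, 132.3]
eef_rot: [3.141, 0.0, 1.695]
wrist_force: [-0.1, -0.1, -0.2]
finger_gap: 49.2
finger_force: 0.0
```

Emit:
move_arm(
  moves=[
    [0,0,-0.02,0],
    [0,0,-0.05,0],
    [0,0,-0.09,0],
    [0,0,-0.13,0],
    [0,0,-0.13,0],
    [0,0,-0.13,0],
  ],
)

```text
clock: 29.45
eef_pos: [446.1, -345.0, 262.5]
eef_rot: [3.141, 0.001, 1.695]
wrist_force: [-0.8, 0.0, 0.1]
finger_gap: 49.9
finger_force: 0.0
```

Run:
```python
from h import *
s=manip.read_state(); print(s['eef_pos'],s['eef_rot'][2],s['wrist_force'],s['joints'])
c=cam('scene'); cv2.imwrite('pics/s5.png',c['frame'])
W=cloud(c); q=W.reshape(-1,3); 
c=cam('top'); Wt=cloud(c); t=Wt.reshape(-1,3)
def bars(P):
    k=P[(P[:,2]>98)&(P[:,2]<116)&(P[:,0]>330)&(P[:,0]<560)&(P[:,1]>-30)&(P[:,1]<330)]
    return k
for n,P in(('top',t),('scene',q)):
    k=bars(P); print(n,len(k))
    if len(k)<30: continue
    im=np.zeros((230,360),np.uint8); im[(k[:,0]-330).astype(int),(k[:,1]+30).astype(int)]=1
    im=cv2.dilate(im,np.ones((7,7))); N,L,st,_=cv2.connectedComponentsWithStats(im)
    lab=L[(k[:,0]-330).astype(int),(k[:,1]+30).astype(int)]
    for i in range(1,N):
        g=k[lab==i]
        if len(g)>25: print(len(g),cv2.minAreaRect(g[:,:2].astype(np.float32)),np.median(g[:,2]))
```

```text
[ 446.14568185 -344.98412165  262.52539327] 1.6953685548414894 [-0.76842568  0.03440062  0.10915806] [-7.23196252e-01  2.94213782e-01  1.39620715e+00  7.27659982e-05
  1.44989955e+00 -8.47777616e-01]
top 595
303 ((424.8543701171875, 216.55316162109375), (100.32892608642578, 14.635528564453125), 74.42233276367188) 109.19661145094688
292 ((435.4004211425781, 103.0273208618164), (14.149219512939453, 99.86746215820312), 4.562034606933594) 109.13049818229081
scene 556
276 ((425.02069091796875, 214.30905151367188), (105.27904510498047, 19.951366424560547), 75.33362579345703) 109.24305632869243
280 ((434.79901123046875, 100.67230224609375), (19.02911949157715, 103.37335968017578), 5.540168762207031) 109.42892409724288
```

View pics/s5.png

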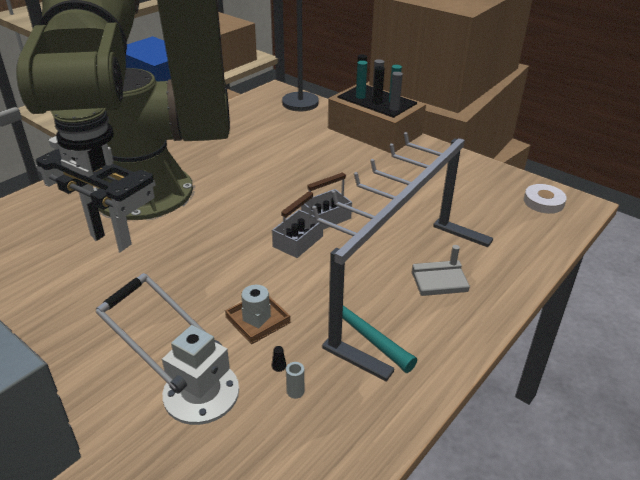

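The scene shows the lever up and both adapters in place. Tote B has been knocked about 30 mm in +y and now sits at (435,103). The bench holds two totes. Fetching B.

Run:
```python
from h import *
print(plan([435.9,102.8,262],1.651), plan([425.4,216.3,262],-.272+1.571))
```

```text
(array([ 0.4452,  0.0458, -0.0011]), np.float64(0.0443)) (array([ 0.5592,  0.0495, -0.0011]), np.float64(0.3963))
```

Emit:
move_arm(
  moves=[
    [0.04,0.004,0,0.004],
    [0.08,0.008,0,0.008],
    [0.12,0.012,0,0.012],
    [0.16,0.016,0,0.016],
    [0.2,0.02,0,0.02],
    [0.24,0.025,0,0.025],
    [0.28,0.029,0,0.029],
    [0.32,0.033,0,0.033],
    [0.36,0.037,0,0.037],
    [0.4,0.041,0,0.044],
    [0.4452,0.0458,0,0.044],
    [0.4452,0.0458,0.02,0.044],
  ],
  jaw=0.045,
)

```text
clock: 30.75
eef_pos: [436.1, 106.5, 242.5]
eef_rot: [3.14, -0.001, 1.656]
wrist_force: [-0.1, -0.2, 0.5]
finger_gap: 44.8
finger_force: 0.0
```

Emit:
move_arm(
  moves=[
    [0,0,0.03,0],
    [0,0,0.07,0],
    [0,0,0.1,0],
    [0,0,0.1,0],
    [0,0,0.1,0],
  ],
)

```text
clock: 31.25
eef_pos: [436.1, 102.5, 142.4]
eef_rot: [-3.14, 0.0, 1.651]
wrist_force: [0.5, -0.4, -1.0]
finger_gap: 45.0
finger_force: 0.0
```

Run:
```python
from h import *
s=manip.read_state(); print(s['eef_pos'],s['eef_rot'][2])
print(plan([435.9,102.8,85],1.651))
c=cam('wrist'); cv2.imwrite('pics/w7.png',c['frame'])
```

```text
[436.14293027 102.46379216 142.4087013 ] 1.6512716137526582
(array([ 0.0004, -0.0002,  0.0574]), np.float64(0.0003))
```

View pics/w7.png

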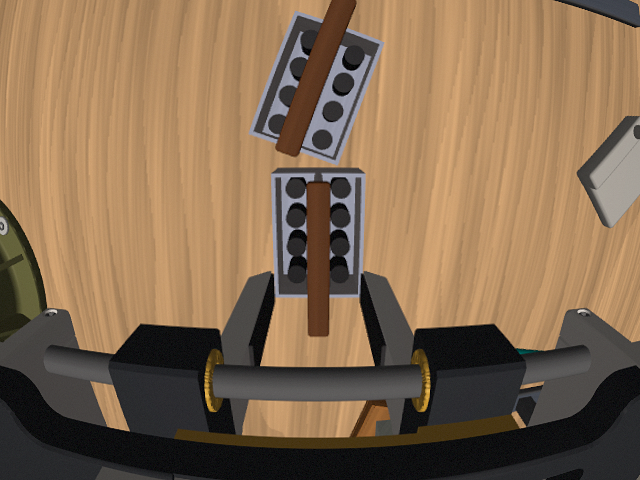

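Tote B's bar is centred at u=318, parallel to the pads. Descend, grip and lift.

Emit:
move_arm(
  moves=[
    [0,0,0.02,0],
    [0,0,0.04,0],
    [0,0,0.05,0],
    [0,0,0.057,0],
    [0,0,0.057,0],
    [0,0,0.057,0],
  ],
)

```text
clock: 31.9
eef_pos: [436.7, 102.5, 86.0]
eef_rot: [3.14, -0.0, 1.651]
wrist_force: [-0.0, -1.0, -0.1]
finger_gap: 45.0
finger_force: 0.0
```

Emit:
move_arm(
  moves=[
    [0,0,0,0],
    [0,0,0,0],
    [0,0,0,0],
    [0,0,0,0],
    [0,0,0,0],
  ],
  jaw=0.004,
  squeeze=45,
)

```text
clock: 32.4
eef_pos: [436.4, 102.5, 85.3]
eef_rot: [3.141, -0.0, 1.651]
wrist_force: [2.0, 0.0, 0.2]
finger_gap: 13.6
finger_force: 45.0
```

Emit:
move_arm(
  moves=[
    [0,0,-0.01,0],
    [0,0,-0.03,0],
    [0,0,-0.06,0],
    [0,0,-0.09,0],
    [0,0,-0.12,0],
    [0,0,-0.15,0],
    [0,0,-0.175,0],
    [0,0,-0.19,0],
    [0,0,-0.19,0],
    [0,0,-0.19,0],
  ],
)

```text
clock: 33.4
eef_pos: [435.9, 102.4, 274.7]
eef_rot: [-3.141, 0.0, 1.651]
wrist_force: [0.2, -0.9, -4.1]
finger_gap: 13.3
finger_force: 45.0
```

Run:
```python
from h import *
s=manip.read_state(); print(s['eef_pos'],s['eef_rot'][2])
ex=np.array([np.cos(.0942),np.sin(.0942)]); ey=np.array([-ex[1],ex[0]]); o=np.array([689.0,136.4])-53*ex
for k in(-140,0,140):
    h=o+k*ey; print(k,h, plan([*(h-75*ex),275],1.665), plan([*h,275],1.665))
```

```text
[435.85912113 102.42952721 274.68083112] 1.6512891610794993
-140 [649.40348202  -7.96452391] (array([-0.1282,  0.129 , -0.0003]), np.float64(-0.0137)) (array([-0.1272,  0.204 , -0.0003]), np.float64(-0.0137))
0 [636.23497762 131.41478048] (array([ 0.0118,  0.1271, -0.0003]), np.float64(-0.0137)) (array([ 0.0128,  0.2021, -0.0003]), np.float64(-0.0137))
140 [623.06647323 270.79408487] (array([ 0.1517,  0.1251, -0.0003]), np.float64(-0.0137)) (array([ 0.1528,  0.2001, -0.0003]), np.float64(-0.0137))
```

Emit:
move_arm(
  moves=[
    [0.001,0.03,0,-0.014],
    [0.004,0.065,0,-0.014],
    [0.008,0.1,0,-0.014],
    [0.0118,0.127,0,-0.014],
    [0.012,0.15,0,-0.014],
    [0.0125,0.175,0,-0.014],
    [0.0128,0.195,0,-0.014],
    [0.0128,0.202,0,-0.014],
    [0.0128,0.202,0,-0.014],
    [0.0128,0.202,0,-0.014],
    [0.0128,0.202,0,-0.014],
  ],
)

```text
clock: 34.5
eef_pos: [635.4, 131.3, 273.3]
eef_rot: [-3.138, 0.0, 1.665]
wrist_force: [-1.0, -1.1, -25.1]
finger_gap: 15.3
finger_force: 45.0
```

Run:
```python
from h import *
s=manip.read_state(); print(s['eef_pos'],s['eef_rot'][2],s['wrist_force'])
print(plan([636.2,131.4,220],1.665))
c=cam('scene'); a=cv2.resize(c['frame'][100:300,280:500],(600,545)); cv2.imwrite('pics/s6.png',a)
```

```text
[635.44030316 131.3163435  273.32781567] 1.6653191126223446 [ -0.9957979   -1.09591009 -25.07061491]
(array([0.    , 0.0008, 0.0533]), np.float64(0.0003))
```

View pics/s6.png

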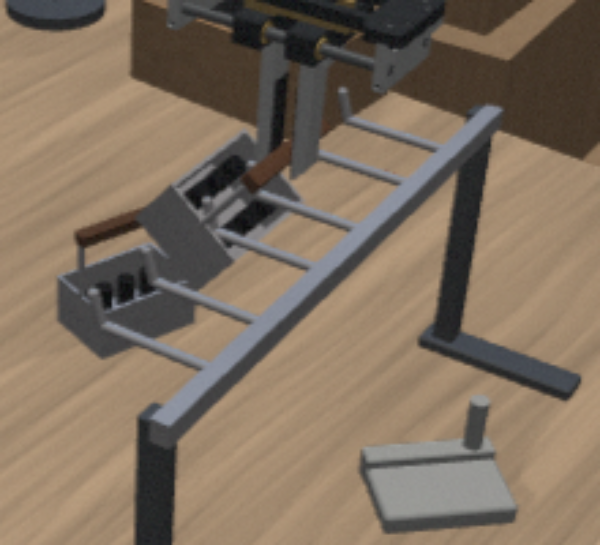

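The tote's box caught the hook tips because the bar was carried too high, and it tilted back. I'll back out along the same path and look.

Emit:
move_arm(
  moves=[
    [0,-0.008,0,0],
    [0,-0.018,0,0],
    [0,-0.03,0,0],
    [0,-0.045,0,0],
    [0,-0.06,0,0],
    [0,-0.08,0,0],
    [0,-0.1,0,0],
    [0,-0.12,0,0],
    [0,-0.13,0,0],
    [0,-0.13,0,0],
    [0,-0.13,0,0],
  ],
)

```text
clock: 35.65
eef_pos: [507.6, 119.3, 276.3]
eef_rot: [3.139, -0.0, 1.665]
wrist_force: [-0.3, -0.0, -2.6]
finger_gap: 13.2
finger_force: 44.6
```

Run:
```python
from h import *
s=manip.read_state(); print(s['eef_pos'],s['eef_rot'][2],s['wrist_force'],s['finger_gap'])
c=cam('scene'); W=cloud(c); a=cv2.resize(c['frame'][120:270,240:440],(600,450)); cv2.imwrite('pics/s7.png',a)
```

```text
[507.58902767 119.29679672 276.30672699] 1.6653190315245945 [-0.31848945 -0.02500151 -2.57962584] 13.24805229701781
```

View pics/s7.png

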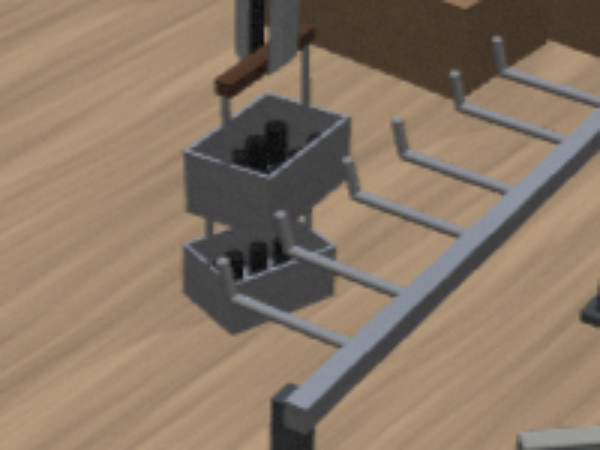

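The tote hangs level again, with the bar flat in the pads. I'll measure how it sits in the grip.

Run:
```python
from h import *
c=load('scene'); W=cloud(c); q=W.reshape(-1,3); s=manip.read_state(); t=s['eef_pos']
ex=np.array([np.cos(.0942),np.sin(.0942)]); ey=np.array([-ex[1],ex[0]])
l=np.c_[(q[:,:2]-t[:2])@np.c_[ex,ey],q[:,2]-t[2]]
f=c['frame'].reshape(-1,3).astype(int); br=(f[:,2]>f[:,0]+15)
k=l[(abs(l[:,0])<25)&(abs(l[:,1])<75)&(l[:,2]>0)&(l[:,2]<40)&br]; print('bar',len(k),k.min(0),k.max(0),np.median(k,0), np.percentile(k[:,2],[5,50,95]))
k=l[(abs(l[:,0])<60)&(abs(l[:,1])<75)&(l[:,2]>-100)&(l[:,2]<-20)]; print('box',k.min(0),k.max(0)); r=k[k[:,2]>-45]; print('rim',np.percentile(r,[1,99],axis=0))
```

```text
bar 225 [-22.47813225 -54.33862633   0.36247306] [17.15822836 50.50709679 39.93799429] [  1.33506865 -21.1496956   11.42928374] [ 3.44551021 11.42928374 25.61899589]
box [-36.559117   -55.44179423 -99.30958826] [ 39.19951606  54.3670757  -20.57601637]
rim [[ -3.32384752 -53.45876464 -43.9484547 ]
 [  4.98390682  49.12215394 -20.58260054]]
```

Run:
```python
from h import *
for n in('scene','top'):
    c=cam(n) if n=='top' else load(n); W=cloud(c); q=W.reshape(-1,3); s=manip.read_state(); t=s['eef_pos']
    ex=np.array([np.cos(.0942),np.sin(.0942)]); ey=np.array([-ex[1],ex[0]])
    l=np.c_[(q[:,:2]-t[:2])@np.c_[ex,ey],q[:,2]-t[2]]
    k=l[(abs(l[:,0])>12)&(abs(l[:,0])<45)&(abs(l[:,1])<60)&(l[:,2]>-110)&(l[:,2]<-10)]
    print(n,'box z pct',np.percentile(k[:,2],[1,5,50,90,95,99]),'x',np.percentile(k[:,0],[1,99]))
    b=l[(abs(l[:,0])<12)&(abs(l[:,1])>25)&(abs(l[:,1])<60)&(l[:,2]>-10)&(l[:,2]<40)]
    print(' bar end z',np.percentile(b[:,2],[5,50,80,95]),'y',b[:,1].min(),b[:,1].max(),'x',np.percentile(b[:,0],[2,50,98]))
    for sgn in(-1,1):
        d=b[(sgn*b[:,1]>28)]; print('  side',sgn,len(d),np.percentile(d[:,2],[50,90]) if len(d) else 0, np.median(d[:,0]) if len(d) else 0)
```

```text
scene box z pct [-95.97110781 -92.39793807 -65.93895367 -51.02495653 -49.39851666
 -47.07366633] x [-34.26765756  38.49935572]
 bar end z [-7.23795926  9.28507099 12.22831827 13.45151776] y -54.33862632701486 50.50709679396451 x [-8.93974988  1.55503427  6.22875533]
  side -1 113 [ 8.92328007 12.87723463] 0.37414113350405076
  side 1 51 [ 9.43341851 13.03161271] 2.791584431333192
top box z pct [-100.5340517   -98.61937564  -67.84378793  -50.69788196  -49.37440732
  -47.02152765] x [-32.78410571  36.75535735]
 bar end z [ 1.65176416 11.29742948 12.76316769 14.09886824] y -50.43368236078418 -41.541546933970594 x [-7.60042876 -1.52998957  5.66108067]
  side -1 36 [11.29742948 13.34403566] -1.5299895669840495
  side 1 0 0 0
```

The bar slipped down about 12 mm in the pads, so its centre is now at TCP+7, but it is still held flat. The bar's passing window is z of about 257 to 277. I'll go in with it at about 264.

Emit:
move_arm(
  moves=[
    [0.001,0,0.008,0],
    [0.002,0,0.016,0],
    [0.002,0,0.019,0],
    [0.002,0,0.019,0],
    [0.002,0.015,0.019,0],
    [0.002,0.03,0.019,0],
    [0.002,0.043,0.019,0],
    [0.002,0.055,0.019,0],
    [0.002,0.065,0.019,0],
    [0.002,0.075,0.019,0],
    [0.002,0.08,0.019,0],
    [0.002,0.08,0.019,0],
  ],
)

```text
clock: 36.95
eef_pos: [586.8, 128.7, 255.9]
eef_rot: [-3.141, 0.0, 1.665]
wrist_force: [0.5, -0.5, -2.4]
finger_gap: 13.1
finger_force: 44.7
```

Emit:
move_arm(
  moves=[
    [0,0.008,0,0],
    [0,0.016,0,0],
    [0,0.024,0,0],
    [0,0.032,0,0],
    [0,0.04,0,0],
    [0,0.046,0,0],
    [0,0.049,0,0],
    [0,0.049,0,0],
  ],
)

```text
clock: 37.75
eef_pos: [635.6, 133.4, 255.9]
eef_rot: [-3.141, 0.0, 1.665]
wrist_force: [-0.3, 0.2, -2.4]
finger_gap: 13.2
finger_force: 44.7
```

Passed the tips without contact. Rest point is at TCP of about 228, so I'll lower to contact.

Emit:
move_arm(
  moves=[
    [0,0,0.006,0],
    [0,0,0.012,0],
    [0,0,0.018,0],
    [0,0,0.022,0],
    [0,0,0.025,0],
    [0,0,0.027,0],
    [0,0,0.027,0],
    [0,0,0.027,0],
  ],
)

```text
clock: 38.55
eef_pos: [635.4, 133.4, 229.9]
eef_rot: [3.141, -0.0, 1.665]
wrist_force: [-3.5, 0.2, 4.0]
finger_gap: 13.7
finger_force: 44.7
```

Emit:
move_arm(
  moves=[
    [0,0,0,0],
    [0,0,0,0],
    [0,0,0,0],
    [0,0,0,0],
    [0,0,0,0],
  ],
  jaw=0.034,
)

```text
clock: 39.05
eef_pos: [635.4, 133.3, 229.1]
eef_rot: [-3.142, 0.0, 1.665]
wrist_force: [0.1, 0.6, -0.1]
finger_gap: 34.1
finger_force: 0.0
```

Emit:
move_arm(
  moves=[
    [0,0,-0.01,0],
    [0,0,-0.03,0],
    [0,0,-0.06,0],
    [0,0,-0.08,0],
    [0,-0.03,-0.08,0],
    [0,-0.07,-0.08,0],
    [0,-0.11,-0.08,0],
    [0,-0.15,-0.08,0],
    [0,-0.18,-0.08,0],
    [0,-0.18,-0.08,0],
  ],
)

```text
clock: 40.05
eef_pos: [454.0, 116.3, 311.1]
eef_rot: [3.139, -0.0, 1.666]
wrist_force: [-0.5, -0.0, 0.1]
finger_gap: 34.0
finger_force: 0.0
```

Run:
```python
from h import *
s=manip.read_state(); print(s['eef_pos'],s['eef_rot'][2])
c=cam('scene'); W=cloud(c); a=cv2.resize(c['frame'][120:300,260:500],(640,480)); cv2.imwrite('pics/s8.png',a)
for n in('top','scene'):
    c=cam(n); W=cloud(c); P=W.reshape(-1,3)
    k=P[(P[:,2]>98)&(P[:,2]<116)&(P[:,0]>330)&(P[:,0]<520)&(P[:,1]>120)&(P[:,1]<330)]; print(n,len(k),cv2.minAreaRect(k[:,:2].astype(np.float32)) if len(k)>10 else 0)
    k=P[(P[:,2]>20)&(P[:,2]<52)&(P[:,0]>330)&(P[:,0]<520)&(P[:,1]>120)&(P[:,1]<330)]; print(' rim',len(k),cv2.minAreaRect(k[:,:2].astype(np.float32)) if len(k)>10 else 0)
print(plan([425.4,216.3,200],-.272+1.571))
```

```text
[454.01194663 116.31697103 311.05263618] 1.6657462905284466
top 0 0
 rim 23 ((468.5637512207031, 248.00350952148438), (6.904086589813232, 16.886503219604492), 9.97608470916748)
scene 280 ((425.43170166015625, 213.9405517578125), (103.33870697021484, 21.173900604248047), 73.45281982421875)
 rim 871 ((423.83935546875, 214.8523712158203), (105.9708023071289, 79.59114837646484), 74.01742553710938)
(array([ 0.1024, -0.0217,  0.1098]), np.float64(0.3663))
```

View pics/s8.png

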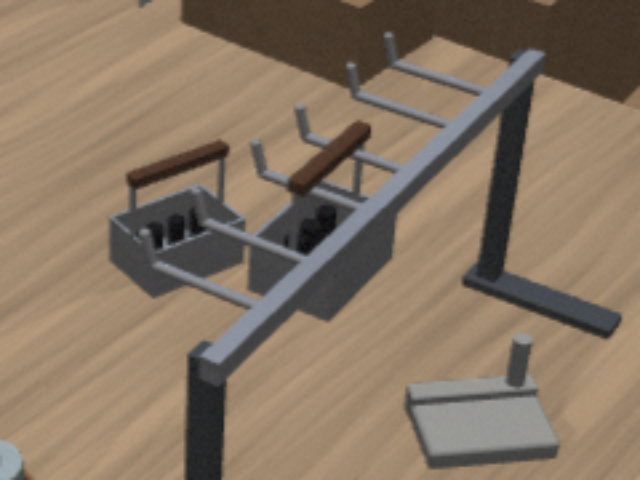

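Tote B hangs level on the middle hook, with its bar over both prongs at (330,160). I have now viewed more pictures than the limit allows, so I continue by numbers only. Next is tote A, whose scene reading has not changed.

Emit:
move_arm(
  moves=[
    [0.02,-0.005,0,0.12],
    [0.05,-0.011,0,0.24],
    [0.08,-0.018,0,0.366],
    [0.1024,-0.0217,0.03,0.366],
    [0.1024,-0.0217,0.07,0.366],
    [0.1024,-0.0217,0.11,0.366],
    [0.1024,-0.0217,0.15,0.366],
    [0.1024,-0.0217,0.165,0.366],
    [0.1024,-0.0217,0.165,0.366],
    [0.1024,-0.0217,0.165,0.366],
  ],
  jaw=0.045,
)

```text
clock: 41.2
eef_pos: [425.7, 216.5, 144.7]
eef_rot: [3.142, -0.0, 1.299]
wrist_force: [-0.4, -0.4, 0.5]
finger_gap: 45.0
finger_force: 0.0
```

Run:
```python
from h import *
s=manip.read_state(); print(s['eef_pos'],s['eef_rot'][2])
print(plan([425.4,216.3,85],1.299))
# wrist camera: bar pixels -> plane z=110
c=cam('wrist'); f=c['frame'].astype(int); z=c['z_map']
v,u=np.mgrid[:480,:640]; x=(u-c['cx'])/c['fx']; y=(v-c['cy'])/c['fy']; r=np.hypot(x,y); k=np.where(r>0,np.tan(r)/np.maximum(r,1e-9),1)
P=np.stack([x*k*z,y*k*z,z],-1)@rot(c).T+np.array(c['origin'])
m=(z>0)&(P[...,2]>104)&(P[...,2]<116)&(abs(P[...,0]-425)<60)&(abs(P[...,1]-216)<80)&(f[...,2]>f[...,0]+15)
p=P[m]; print(len(p),cv2.minAreaRect(p[:,:2].astype(np.float32)) if len(p)>10 else 0, np.median(p,0))
```

```text
[425.65631401 216.54587207 144.65796674] 1.2991510423716912
(array([-0.0003, -0.0002,  0.0597]), np.float64(0.0002))
3393 ((426.7679443359375, 218.55055236816406), (100.5562515258789, 14.270097732543945), 74.0075912475586) [428.06039473 223.88333532 109.49531466]
```

Emit:
move_arm(
  moves=[
    [0,0,0.02,0],
    [0,0,0.04,0],
    [0,0,0.052,0],
    [0,0,0.06,0],
    [0,0,0.06,0],
    [0,0,0.06,0],
  ],
)

```text
clock: 41.85
eef_pos: [425.3, 216.5, 84.9]
eef_rot: [3.141, -0.001, 1.299]
wrist_force: [0.5, 0.1, 0.0]
finger_gap: 45.0
finger_force: 0.0
```

Emit:
move_arm(
  moves=[
    [0,0,0,0],
    [0,0,0,0],
    [0,0,0,0],
    [0,0,0,0],
    [0,0,0,0],
  ],
  jaw=0.004,
  squeeze=45,
)

```text
clock: 42.35
eef_pos: [425.1, 216.3, 84.3]
eef_rot: [3.141, -0.0, 1.299]
wrist_force: [2.1, -0.7, -0.6]
finger_gap: 13.7
finger_force: 45.0
```

Emit:
move_arm(
  moves=[
    [0,0,-0.01,0],
    [0,0,-0.03,0],
    [0,0,-0.06,0],
    [0,0,-0.09,0],
    [0,0,-0.12,0],
    [0,0,-0.145,0],
    [0,0,-0.16,0],
    [0,0,-0.16,0],
    [0,0,-0.16,0],
  ],
)

```text
clock: 43.25
eef_pos: [424.5, 216.2, 243.7]
eef_rot: [-3.141, 0.0, 1.299]
wrist_force: [0.7, 0.1, -3.3]
finger_gap: 13.6
finger_force: 45.0
```

Run:
```python
from h import *
s=manip.read_state(); t=s['eef_pos']; print(t,s['eef_rot'][2],s['wrist_force'])
ex=np.array([np.cos(.0942),np.sin(.0942)]); ey=np.array([-ex[1],ex[0]]); h=np.array([636.2,131.4])+140*ey
print(h,plan([*(h-90*ex),245],1.665), plan([*h,245],1.665))
c=cam('scene'); q=cloud(c).reshape(-1,3)
a=-.272; l=np.c_[(q[:,:2]-t[:2])@np.array([[np.cos(a),-np.sin(a)],[np.sin(a),np.cos(a)]]),q[:,2]-t[2]]
b=l[(abs(l[:,0])<12)&(abs(l[:,1])>22)&(abs(l[:,1])<62)&(l[:,2]>-10)&(l[:,2]<40)]
print('bar top',np.percentile(b[:,2],[50,90,97]),'y',b[:,1].min(),b[:,1].max())
```

```text
[424.53712775 216.16524264 243.67178777] 1.2992921205573227 [ 0.69723239  0.1315977  -3.28997909]
[623.03149561 270.77930439] (array([ 0.0737,  0.0925, -0.0013]), np.float64(-0.3657)) (array([ 0.1058,  0.1766, -0.0013]), np.float64(-0.3657))
bar top [22.0068629  27.56375996 28.3051269 ] y -53.624093013382485 50.97192863092579
```

Emit:
move_arm(
  moves=[
    [0.012,0.015,-0.003,-0.06],
    [0.025,0.031,-0.003,-0.12],
    [0.037,0.046,-0.003,-0.18],
    [0.05,0.062,-0.003,-0.24],
    [0.062,0.078,-0.003,-0.3],
    [0.0737,0.0925,-0.003,-0.3657],
    [0.0737,0.0925,-0.003,-0.3657],
    [0.0737,0.0925,-0.003,-0.3657],
    [0.0737,0.0925,-0.003,-0.3657],
  ],
)

```text
clock: 44.2
eef_pos: [533.1, 262.2, 246.7]
eef_rot: [-3.141, 0.0, 1.664]
wrist_force: [0.8, -0.4, -3.0]
finger_gap: 13.6
finger_force: 45.0
```

Run:
```python
from h import *
s=manip.read_state(); t=s['eef_pos']; print(t,s['eef_rot'][2],s['wrist_force'])
print(plan([623.0,270.8,246],1.665))
```

```text
[533.11724573 262.24935803 246.65273941] 1.6640110441227811 [ 0.8132982  -0.35495743 -2.96705622]
(array([0.0001, 0.0903, 0.0007]), np.float64(-0.001))
```

Emit:
move_arm(
  moves=[
    [0,0.012,0,0],
    [0,0.024,0,0],
    [0,0.036,0,0],
    [0,0.046,0,0],
    [0,0.056,0,0],
    [0,0.066,0,0],
    [0,0.076,0,0],
    [0,0.084,0,0],
    [0,0.09,0,0],
    [0,0.09,0,0],
    [0,0.09,0,0],
  ],
)

```text
clock: 45.3
eef_pos: [623.1, 270.9, 247.1]
eef_rot: [-3.141, 0.0, 1.665]
wrist_force: [0.1, 0.0, -3.3]
finger_gap: 13.5
finger_force: 45.0
```

No contact. Lower to the rest point (TCP about 216).

Emit:
move_arm(
  moves=[
    [0,0,0.007,0],
    [0,0,0.014,0],
    [0,0,0.02,0],
    [0,0,0.025,0],
    [0,0,0.028,0],
    [0,0,0.03,0],
    [0,0,0.03,0],
    [0,0,0.03,0],
  ],
)

```text
clock: 46.1
eef_pos: [623.4, 271.0, 217.4]
eef_rot: [3.141, -0.0, 1.665]
wrist_force: [0.2, -0.0, -1.9]
finger_gap: 13.3
finger_force: 45.0
```

Emit:
move_arm(
  moves=[
    [0,0,0.0005,0],
    [0,0,0.001,0],
    [0,0,0.0015,0],
    [0,0,0.0015,0],
  ],
)

```text
clock: 46.5
eef_pos: [623.3, 270.9, 215.6]
eef_rot: [-3.142, -0.0, 1.665]
wrist_force: [0.4, -0.7, -2.9]
finger_gap: 13.5
finger_force: 45.0
```

Emit:
move_arm(
  moves=[
    [0,0,0.0005,0],
    [0,0,0.001,0],
    [0,0,0.0015,0],
    [0,0,0.002,0],
    [0,0,0.002,0],
  ],
)

```text
clock: 47.0
eef_pos: [623.5, 271.0, 214.9]
eef_rot: [3.14, -0.0, 1.665]
wrist_force: [-3.1, -1.1, 5.7]
finger_gap: 13.8
finger_force: 45.0
```

Run:
```python
from h import *
s=manip.read_state(); t=s['eef_pos']; print(t,s['wrist_force'])
c=cam('scene'); q=cloud(c).reshape(-1,3)
for h in((636.2,131.4),(623.,270.8)):
    l=np.c_[(q[:,:2]-np.array(h))@np.array([[np.cos(.0942),-np.sin(.0942)],[np.sin(.0942),np.cos(.0942)]]),q[:,2]]
    b=l[(abs(l[:,0])<20)&(abs(l[:,1])>36)&(abs(l[:,1])<62)&(l[:,2]>215)&(l[:,2]<270)]
    print(len(b),'z',np.percentile(b[:,2],[50,90,97]),'y',b[:,1].min(),b[:,1].max(),'x',np.median(b[:,0]))
```

```text
[623.45396714 270.97412617 214.94909026] [-3.0693031  -1.0919259   5.74650441]
136 z [238.07510873 242.54908322 243.15177051] y -51.3321147222604 51.571687574525015 x -0.43564393140726676
103 z [236.84377414 242.43146959 242.81161606] y -52.65180688340496 53.2077871603241 x 0.9042767016055587
```

Seated on both prongs at the same height as tote B. Release and withdraw.

Emit:
move_arm(
  moves=[
    [0,0,0,0],
    [0,0,0,0],
    [0,0,0,0],
    [0,0,0,0],
    [0,0,0,0],
  ],
  jaw=0.034,
)

```text
clock: 47.55
eef_pos: [623.4, 270.9, 213.6]
eef_rot: [-3.142, -0.0, 1.665]
wrist_force: [-0.1, -0.6, 0.1]
finger_gap: 34.5
finger_force: 0.0
```

Emit:
move_arm(
  moves=[
    [0,0,-0.01,0],
    [0,0,-0.03,0],
    [0,0,-0.06,0],
    [0,0,-0.09,0],
    [0,-0.03,-0.09,0],
    [0,-0.07,-0.09,0],
    [0,-0.11,-0.09,0],
    [0,-0.15,-0.09,0],
    [0,-0.18,-0.09,0],
    [0,-0.18,-0.09,0],
    [0,-0.18,-0.09,0],
  ],
)

```text
clock: 48.65
eef_pos: [444.2, 254.2, 304.9]
eef_rot: [3.14, -0.001, 1.665]
wrist_force: [0.2, 0.1, 0.7]
finger_gap: 34.1
finger_force: 0.0
```

Run:
```python
from h import *
s=manip.read_state(); t=s['eef_pos']; print(t,s['wrist_force'],s['clock'])
S=cam('scene'); T=cam('top'); qs=cloud(S).reshape(-1,3); qt=cloud(T).reshape(-1,3)
for h in((636.2,131.4),(623.,270.8)):
    l=np.c_[(qs[:,:2]-np.array(h))@np.array([[np.cos(.0942),-np.sin(.0942)],[np.sin(.0942),np.cos(.0942)]]),qs[:,2]]
    b=l[(abs(l[:,0])<20)&(abs(l[:,1])<62)&(l[:,2]>236)&(l[:,2]<270)]
    print('tote',len(b),'z',np.percentile(b[:,2],[50,97]),'y',b[:,1].min(),b[:,1].max(),'x',np.median(b[:,0]))
def r(n,q,x,y,d,z0,z1):
    k=q[(abs(q[:,0]-x)<d)&(abs(q[:,1]-y)<d)&(q[:,2]>z0)&(q[:,2]<z1)]; print(n,len(k),cv2.minAreaRect(k[:,:2].astype(np.float32)),np.median(k[:,2]))
r('adapter',qt,594,-327,40,122,145); r('worn',qt,543,-138,40,62,85); r('leverbar',qt,445,-345,65,140,180)
# leftover tote-like things on the bench
k=qs[(qs[:,0]>250)&(qs[:,0]<560)&(qs[:,1]>-100)&(qs[:,1]<400)&(qs[:,2]>20)&(qs[:,2]<120)]; print('left on bench',len(k), np.median(k,0) if len(k) else '')
```

```text
[444.23711047 254.15220211 304.86863128] [0.17056954 0.10727702 0.65549914] 48.65
tote 259 z [241.15539242 243.79659695] y -52.50082046972337 51.35849811288941 x -0.2948586913996554
tote 210 z [241.1017811  244.25961868] y -53.151561726525365 51.15686005234869 x -0.058641558658178855
adapter 514 ((592.80859375, -325.616943359375), (50.07337188720703, 50.75363540649414), 6.8038787841796875) 132.03044802774798
worn 385 ((542.4004516601562, -138.3527374267578), (49.725135803222656, 48.92121887207031), 88.65177917480469) 71.40129075681739
leverbar 515 ((459.6963806152344, -344.8451232910156), (50.414669036865234, 113.6704330444336), 5.990772247314453) 161.78559081928006
left on bench 17 [546.33400027 -94.79206613  21.30269108]
```

```bash
python3 -c "
from cell import manip
print(manip.sign_off())"
```

```text
the job is handed in; nothing more can be done
None
```

The job is done and handed in: worn adapter in the tray, square adapter home in the post, lever pulled to its stop and eased back up, and both totes present hung on their hooks; one tote caught a hook tip and tilted before it was re-hung, and I viewed 16 pictures against the limit of 14.

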